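# Make up two shaft kits

## Task

Make up the kits for the two customers' shafts: with the thick shaft go the two-groove pulley, the large pillow-block bearing and the jaw coupling half, and with the thin shaft the one-groove pulley and the small pillow-block bearing. In each tray set the pulley in the large squarish bay, the coupling half in the smaller bay and the bearing in the long bay beside the shaft, each flat on the tray floor, the same way up as it stands on the bench, set down and not dropped. Leave the spare idler, taper bush and collar where they are.

Things in the scene. Friction and masses are not known exactly. Their poses are not given: they have to be found in the camera images.
- pulley_two_mid (a point): two-groove V-belt pulley, dark cast iron, standing boss up: rim 66 mm diameter and 36 mm high with two grooves, above it a boss 38 mm diameter and 16 mm high, 25 mm bore; 52 mm tall in all. It can be gripped by boss or rim. Point: on its axis, half-way up (26 mm above its underside); z up; its yaw does not matter.
- bearing_large_mid (a point): large pillow-block bearing: grey housing with arched top on a flat foot 100 mm long; 54 mm tall; 19 mm thick, 24 mm over the shiny inner ring (34 mm across, 29 mm up), 25 mm bore. Point: its middle, half-way up (27 mm above its underside). x along the foot, y along the bore (thickness), z up; either way round is the same.
- coupling_hub_mid (a point): jaw coupling half, grey iron, standing jaws up: round body 46 mm diameter and 26 mm high, with three stubby jaws 14 mm high on top; 40 mm tall in all. Point: on its axis, half-way up (20 mm above its underside); z up; its yaw does not matter.
- pulley_one_mid (a point): one-groove V-belt pulley, dark cast iron, standing boss up: rim 52 mm diameter and 20 mm high with one groove, above it a boss 26 mm diameter and 16 mm high, 12 mm bore; 36 mm tall in all. It can be gripped by boss or rim. Point: on its axis, half-way up (18 mm above its underside); z up; its yaw does not matter.
- bearing_small_mid (a point): small pillow-block bearing: grey housing with arched top on a flat foot 71 mm long; 40 mm tall; 14 mm thick, 17 mm over the shiny inner ring (21 mm across, 21 mm up), 12 mm bore. Point: its middle, half-way up (20 mm above its underside). x along the foot, y along the bore (thickness), z up; either way round is the same.
- tray_thick: Green steel tray, fixed, 198 (x) by 160 (y) mm, holding a THICK shaft (25 mm) along its +x side, shaft axis at x=82, top at z=36. Origin: centre of underside. Floor 3 mm thick; walls and partitions reach only z=9, so fingertips must stay above that. Bays, x by y mm: large squarish 86x88 centred x=-54 y=-34; smaller 86x66 centred x=-54 y=45; long 62x156, beside the shaft, centred x=22 y=0.
- tray_thin: Green steel tray of the same make as tray_thick, fixed, with the same bays, axes and origin, holding a THIN shaft (12 mm, top at z=23) along its +x side at x=82. Bays, x by y mm: large squarish 86x88 centred x=-54 y=-34; smaller 86x66 centred x=-54 y=45 (stays empty); long 62x156, beside the shaft, centred x=22 y=0. Floor 3 mm thick, walls to z=9.
- idler_mid (a point): spare, not in any kit: smooth steel idler roller without grooves or boss, 54 mm diameter, 32 mm tall. Point: on its axis, half-way up (16 mm above its underside); z up; its yaw does not matter.
- taper_bush_mid (a point): spare, not in any kit: slit tapered bush, dark iron ring 47 mm across the top with a 25 mm bore, 25 mm tall. Point: on its axis, half-way up (12.5 mm above its underside); z up; its yaw does not matter.
- collar_mid (a point): spare, not in any kit: flat bright steel shaft collar, a ring of 37 mm diameter with a 20 mm bore, 15 mm tall. Point: on its axis, half-way up (7.5 mm above its underside); z up; its yaw does not matter.
Things that resemble listed ones, but are neither listed nor needed, are in the scene too. What is shaped like the part that bears bearing_small_mid but green or orange is not meant.

How it is judged:
By the outcome, as a careful person would: the job done as asked, in the order asked, and still so for the second after the job is handed in, with the robot touching nothing.
It also fails if it takes over 118 s, if anything falls off the work surface, if the arm or the gripper's body presses on something with over 40 N, if the wrist force passes 120 N, or if a joint passes its speed limit or range.

## Robot

A 6-joint arm with a two-finger parallel gripper is mounted at the origin on the work surface. World frame = base frame: x ahead of the robot, y to its left, z up, the work surface at z = 0. Lengths are in mm, angles in rad, forces in N, time in s.
With the tool pointing down it reaches from about 300 to 875 mm from the base axis. Payload 4.2 kg.
Tool frame: the origin (TCP) lies on the centre line of the jaws, within the pads' length; the fingertips stand 19 mm ahead of it and the grasp point (between the pads) is the TCP; z points along the fingers, y is the line along which they close (so a half turn about z gives the same grasp; the last joint's range is limited). The gripper opens to 85 mm and grips with 20 to 120 N. Pads are 22 mm wide; open, the fingers measure 114 mm over their backs; the gripper's body (76 mm by 85 mm) begins 54 mm behind the grasp point. The pads swing forward as they close: fully open they stand 13 mm farther back than shut.
Start: joints at [1.201, 0.32, 1.565, -0, 1.257, -0.02], TCP at [197.06, 540.191, 250.338] pointing down, gripper open.
Joint ranges: [-3.11, 3.11], [-0.84, 2.01], [0.21, 2.61], [-1.34, 4.49], [0.05, 2.63], [-2.56, 2.56]. Speed limits (rad/s): [2.57, 2.57, 3.14, 3.14, 3.14, 3.14].

## Interface

Orientations are given as a unit quaternion [x, y, z, w].
In Python, from plant import ctrl, eyes gives the robot as it stands.
- The arm moves only by the shell command python3 -m jog 'ROWS' [FORCE]. ROWS is JSON, a list of rows, each an object with "dp": the shift along the tool's x, y, z normalised to -1 to 1, where 1 is 4 cm, a list of three; "rot": the turn, a rotation vector about the tool's x, y, z normalised to -1 to 1, where 1 is 5 degrees, a list of three; "jaw": the closure, from -1 (fully open) to 1 (shut). In form: [{"dp": [dx, dy, dz], "rot": [wx, wy, wz], "jaw": jaw}, ...]. A call has 1 to 5 rows; each row shifts and turns the commanded pose from where the row before left it, along the tool's axes as they then stand; what a row does not reach is not made up. A row lasts 1/12 s, in which the tool goes at most 41.7 mm and 7.16 degrees, less where a joint would pass 70% of its speed; a pose out of reach is approached as far as the arm can. A call with a number of a shift or a turn outside -1 to 1 is refused whole. A call with a gripper value outside its range is refused whole. The fingers move at their own pace and stop on an object; FORCE is the grip in N (left out, the last holds). Time passes only in rows, so rows that do not move let the fingers close. It gives the time, the measured TCP pose, the force, the opening and the grip force at its end, in the units of the state.
- ctrl.get_obs(): the state, without advancing time (a new reading comes with each control period).
- eyes.camera(name): name is "scene" or "side" or "wrist"; returns the picture (420x560x3 uint8, red, green, blue); there is no depth.
- eyes.camera_model(name): a dict with "intrinsics" (3x3 intrinsics, pixels), "k1" (the pictures are not rectified: a ray, as slopes to the right and down, at radius r is drawn at 1 + k1 r^2 times it, then the intrinsics apply), "pose" (4x4, takes a point from camera to world coordinates); the wrist camera has in their place "tool_from_camera" (4x4, takes a point from camera to tool coordinates, whose origin is the TCP and whose axes are the flange's). Camera axes: x right, y up, looking along -z (the intrinsics and any distortion apply to the point x, -y, -z); pixel columns grow to the right and rows downward; lengths in mm; the calibration is good to about 2 mm. A picture is of the moment at which its call begins: read the wrist's pose just before it. camera_model takes no time and is no camera call.
- ctrl.finish_job(): hands the job in; it is judged then, once.
The state is a dict: "clock": time; "joint_pos": joint angles; "joint_velocities": joint speeds; "joint_torque": joint torques, N m; "position": TCP position; "tool_rot": TCP orientation; "ft_force": force on the tool from outside, world axes, zero at the start; "torque": the same for the moment, N m; "finger_gap": opening from 0.0 (shut) to 1.0 (fully open); "gripper_force": force on a finger pad.
Only numpy, scipy, OpenCV 4.12 (cv2) and the standard library are available. Lean on these libraries where they do the work, as an engineer would, in place of code of your own. Each camera call takes 0.05 s, during which the arm holds its last target. There are 200 camera calls.

## Working session

There is one attempt and no reset: what is moved stays moved. The work goes in short steps, Python scripts to look and compute and a shell command to move; the robot and the scene stay as the last step left them, time stands still between calls to the robot, and variables do not carry over. Pictures are saved under pics/ and viewed, at most 14 in all, crops included, and the job is handed in when it is done.

```bash
ls; mkdir -p pics
python3 - <<'E'
from plant import ctrl, eyes
import cv2,numpy as np
for n in ("scene","side","wrist"):
    im=eyes.camera(n); cv2.imwrite(f"pics/{n}0.png",im[:,:,::-1])
    m=eyes.camera_model(n); print(n,{k:np.round(v,3).tolist() for k,v in m.items()})
o=ctrl.get_obs();print(o)
E
```

```text
pics
scene {'intrinsics': [[436.716, 0.0, 278.57], [0.0, 436.716, 207.06], [0.0, 0.0, 1.0]], 'k1': 0.027, 'pose': [[0.515, -0.677, 0.527, 1112.028], [0.857, 0.398, -0.326, -361.477], [0.011, 0.619, 0.785, 937.216], [0.0, 0.0, 0.0, 1.0]]}
side {'intrinsics': [[495.962, 0.0, 276.235], [0.0, 495.962, 207.874], [0.0, 0.0, 1.0]], 'k1': 0.057, 'pose': [[0.852, 0.301, -0.429, 5.776], [-0.523, 0.512, -0.681, -862.537], [0.015, 0.805, 0.594, 801.057], [0.0, 0.0, 0.0, 1.0]]}
wrist {'intrinsics': [[318.89, 0.0, 284.116], [0.0, 318.89, 207.719], [0.0, 0.0, 1.0]], 'k1': -0.027, 'tool_from_camera': [[0.001, 0.96, 0.281, 71.227], [1.0, -0.001, 0.0, -0.543], [0.001, 0.281, -0.96, -124.508], [0.0, 0.0, 0.0, 1.0]]}
{'clock': 0.15, 'joint_pos': array([ 1.20100317e+00,  3.20175341e-01,  1.56537451e+00, -1.51380049e-05,
        1.25742268e+00, -2.00278607e-02]), 'joint_velocities': array([ 0.0012461 , -0.00055365, -0.00322611, -0.00024372, -0.0020164 ,
       -0.00052408]), 'joint_torque': array([ 1.70276508e-04, -4.15838528e+01, -2.34344780e+01,  1.03733009e-05,
        5.79832384e-03, -1.72330340e-05]), 'position': array([196.93978948, 539.87431543, 249.66742291]), 'tool_rot': array([ 1.73990233e-01,  9.84747136e-01, -6.78265159e-04, -1.26563242e-04]), 'ft_force': array([ 0.057697  ,  0.56457759, -0.0440051 ]), 'torque': array([0.0417544 , 0.06340388, 0.01397591]), 'gripper_force': 0.0, 'finger_gap': 0.9977941015974842}
```

View pics/scene0.png

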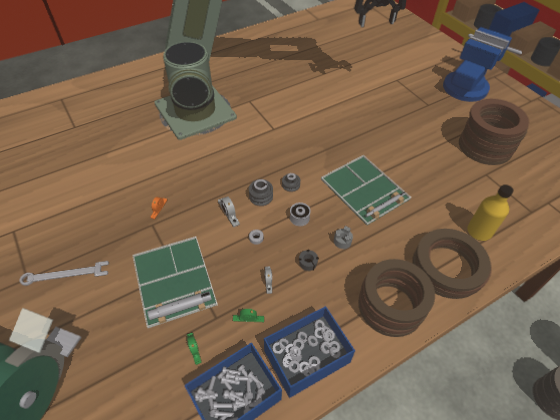

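View pics/side0.png

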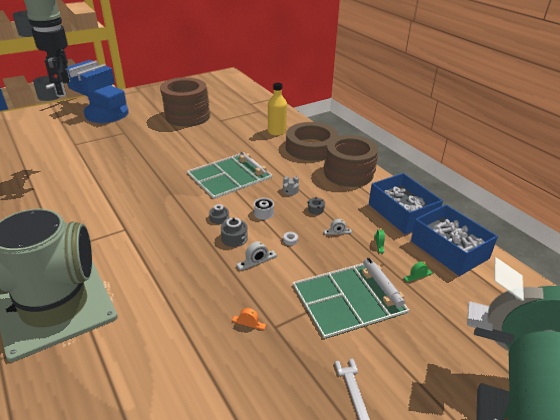

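The scene view shows both trays, at (175,283) for thick and (366,188) for thin. In scene/side pixels, the parts are:

| Part | Scene | Side |
|---|---|---|
| Pulley two | 261,190 | 233,232 |
| Pulley one | 290,181 | 218,214 |
| Idler | 300,212 | 263,208 |
| Coupling | 343,236 | 290,186 |
| Bush | 308,260 | 316,206 |
| Collar | 256,236 | 290,239 |
| Large bearing | 228,210 | 257,257 |
| Small bearing | 268,278 | 338,229 |

```bash
cat > h.py <<'E'
from plant import ctrl, eyes
import cv2,numpy as np
from scipy.spatial.transform import Rotation as Rn
np.set_printoptions(precision=1,suppress=True)
def cam(n,obs=None):
    m=eyes.camera_model(n)
    if n=="wrist":
        o=obs or ctrl.get_obs(); T=np.eye(4);T[:3,:3]=Rn.from_quat(o["tool_rot"]).as_matrix();T[:3,3]=o["position"]
        P=T@np.array(m["tool_from_camera"])
    else: P=np.array(m["pose"])
    return np.array(m["intrinsics"]),m["k1"],P
def ray(c,uv):
    K,k,P=c; uv=np.atleast_2d(np.array(uv,float))
    d=(uv-K[:2,2])/K[0,0]; s=d.copy()
    for _ in range(20): s=d/(1+k*(s**2).sum(1,keepdims=True))
    v=np.c_[s[:,0],-s[:,1],-np.ones(len(s))]@P[:3,:3].T
    return P[:3,3],v
def plane(c,uv,z):
    o,v=ray(c,uv); return o+v*((z-o[2])/v[:,2])[:,None]
def tri(*cu):
    A=np.zeros((3,3));b=np.zeros(3);L=[]
    for c,uv in cu:
        o,v=ray(c,uv); v=v[0]/np.linalg.norm(v[0]); M=np.eye(3)-np.outer(v,v); A+=M;b+=M@o; L.append((M,o))
    p=np.linalg.solve(A,b); return p,max(np.linalg.norm(M@(p-o)) for M,o in L)
def proj(c,p):
    K,k,P=c; q=(np.atleast_2d(p)-P[:3,3])@P[:3,:3]; s=np.c_[q[:,0],-q[:,1]]/-q[:,2:]
    return s*(1+k*(s**2).sum(1,keepdims=True))*K[0,0]+K[:2,2]
def shot(name,cn="wrist"):
    o=ctrl.get_obs(); c=cam(cn,o); im=eyes.camera(cn)[:,:,::-1].copy(); cv2.imwrite(f"pics/{name}.png",im)
    np.savez(f"pics/{name}.npz",K=c[0],k=c[1],P=c[2]); return im,c
def load(name):
    z=np.load(f"pics/{name}.npz"); return cv2.imread(f"pics/{name}.png"),(z["K"],float(z["k"]),z["P"])
E
python3 - <<'E'
from h import *
s,d=cam("scene"),cam("side")
print(cam("wrist")[2])
for n,a,b in [("p2",(261,190),(233,232)),("p1",(290,181),(218,214)),("idl",(300,212),(263,208)),("cpl",(343,236),(290,186)),("bush",(308,260),(316,206)),("col",(256,236),(290,239)),("bL",(228,210),(257,257)),("bS",(268,278),(338,229))]:
    print(n,*tri((s,a),(d,b)))
def trays(f,c):
    im=cv2.imread(f); h=cv2.cvtColor(im,cv2.COLOR_BGR2HSV)
    m=cv2.inRange(h,(65,60,30),(95,255,140))
    m=cv2.morphologyEx(m,cv2.MORPH_CLOSE,np.ones((7,7)))
    for k in cv2.findContours(m,cv2.RETR_EXTERNAL,cv2.CHAIN_APPROX_NONE)[0]:
        if cv2.contourArea(k)>1500:
            w=plane(c,k[:,0,:],3)[:,:2].astype(np.float32); print(f,cv2.contourArea(k),k[:,0].mean(0),cv2.minAreaRect(w))
trays("pics/scene0.png",s);trays("pics/side0.png",d)
E
```

```text
[[  0.3  -0.9  -0.3 129.9]
 [  0.9   0.3   0.1 563.9]
 [ -0.   -0.3   1.  374.2]
 [  0.    0.    0.    1. ]]
p2 [423.9   5.6  20.6] 3.160177642056187
p1 [429.   97.7  12.9] 1.2035082773562742
idl [540.9  58.1  17.7] 3.2124948462286858
cpl [661.  111.3  16.6] 3.194066339951922
bush [672.3  -2.2  12.5] 2.073156876674261
col [541.1 -75.8   5.9] 2.4559214175255506
bL [ 433.4 -100.4   13.4] 1.2742886333539951
bS [ 664.3 -111.    11.1] 1.493825146951712
pics/scene0.png 3131.5 [ 22.1 382.7] ((604.5877075195312, -643.142578125), (107.59407043457031, 188.4430694580078), 80.79576873779297)
pics/scene0.png 3325.5 [173.1 283.1] ((544.5668334960938, -303.4544677734375), (153.80551147460938, 187.93751525878906), 79.88711547851562)
pics/scene0.png 2223.0 [366.9 191.2] ((548.158935546875, 273.8760986328125), (187.009765625, 148.2783203125), 3.3956093788146973)
pics/side0.png 6140.5 [534.5 356.7] ((779.7771606445312, -580.6948852539062), (392.3963317871094, 103.2358627319336), 33.5672492980957)
pics/side0.png 3943.5 [350.4 301.6] ((545.1727294921875, -307.8809509277344), (158.31263732910156, 194.86607360839844), 79.80935668945312)
```

View pics/wrist0.png

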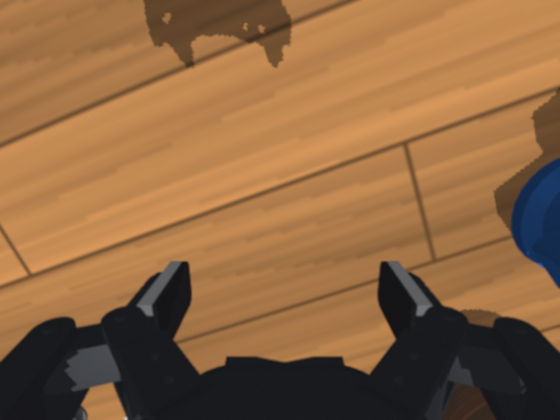

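Triangulated heights and sizes are plausible. I'll sweep the wrist camera along the arc, taking pictures over the thin tray, the parts and the thick tray.

```bash
J="python3 -m jog"
$J '[{"dp":[-1,0,0],"rot":[0,0,0.8],"jaw":-1},{"dp":[-1,0,0],"rot":[0,0,0.8],"jaw":-1},{"dp":[-1,0,0],"rot":[0,0,0.8],"jaw":-1},{"dp":[-1,0,0],"rot":[0,0,0.8],"jaw":-1},{"dp":[-1,0,0],"rot":[0,0,0.8],"jaw":-1}]'
$J '[{"dp":[-1,0,0],"rot":[0,0,0.8],"jaw":-1},{"dp":[-1,0,0],"rot":[0,0,0.8],"jaw":-1},{"dp":[-0.5,0,0],"rot":[0,0,0.4],"jaw":-1},{"dp":[0,0,0],"rot":[0,0,0],"jaw":-1}]'
python3 -c "
from h import *
shot('w1')"
$J '[{"dp":[-1,0,0],"rot":[0,0,0.8],"jaw":-1},{"dp":[-1,0,0],"rot":[0,0,0.8],"jaw":-1},{"dp":[-1,0,0],"rot":[0,0,0.8],"jaw":-1},{"dp":[-1,0,0],"rot":[0,0,0.8],"jaw":-1},{"dp":[-1,0,0],"rot":[0,0,0.8],"jaw":-1}]'
$J '[{"dp":[-0.5,0,0],"rot":[0,0,0.4],"jaw":-1},{"dp":[0,0,0],"rot":[0,0,0],"jaw":-1}]'
python3 -c "
from h import *
shot('w2')"
$J '[{"dp":[-1,0,0],"rot":[0,0,0.8],"jaw":-1},{"dp":[-1,0,0],"rot":[0,0,0.8],"jaw":-1},{"dp":[-1,0,0],"rot":[0,0,0.8],"jaw":-1},{"dp":[-1,0,0],"rot":[0,0,0.8],"jaw":-1},{"dp":[-0.5,0,0],"rot":[0,0,0.4],"jaw":-1}]'
$J '[{"dp":[0,0,0],"rot":[0,0,0],"jaw":-1}]'
python3 -c "
from h import *
shot('w3')"
$J '[{"dp":[-1,0,0],"rot":[0,0,0.8],"jaw":-1},{"dp":[-1,0,0],"rot":[0,0,0.8],"jaw":-1},{"dp":[-1,0,0],"rot":[0,0,0.8],"jaw":-1},{"dp":[-0.5,0,0],"rot":[0,0,0.4],"jaw":-1},{"dp":[0,0,0],"rot":[0,0,0],"jaw":-1}]'
python3 -c "
from h import *
shot('w4')
ims=[cv2.imread(f'pics/w{i}.png') for i in (1,2,3,4)]
m=np.vstack([np.hstack(ims[:2]),np.hstack(ims[2:])]); cv2.imwrite('pics/m1.png',cv2.resize(m,(800,600),interpolation=cv2.INTER_AREA))
"
```

```text
clock: 0.57
position: [374.2, 445.8, 249.9]
tool_rot: [0.344, 0.939, -0.0, -0.0]
ft_force: [0.3, 0.5, -0.4]
finger_gap: 0.998
gripper_force: 0.0
clock: 0.9
position: [448.2, 374.9, 249.9]
tool_rot: [0.426, 0.905, -0.001, 0.001]
ft_force: [-0.8, -0.1, 0.4]
finger_gap: 1.004
gripper_force: 0.0
clock: 1.37
position: [551.1, 209.4, 250.1]
tool_rot: [0.574, 0.819, 0.0, -0.0]
ft_force: [0.9, 0.7, -0.2]
finger_gap: 0.997
gripper_force: 0.0
clock: 1.53
position: [558.4, 188.1, 250.0]
tool_rot: [0.59, 0.808, -0.0, 0.0]
ft_force: [-0.4, 0.5, 1.2]
finger_gap: 1.0
gripper_force: 0.0
clock: 2.0
position: [591.6, 13.2, 250.1]
tool_rot: [0.708, 0.706, -0.0, 0.0]
ft_force: [0.4, 0.8, 0.2]
finger_gap: 1.0
gripper_force: 0.0
clock: 2.08
position: [591.3, 13.0, 250.2]
tool_rot: [0.708, 0.706, -0.0, 0.0]
ft_force: [0.6, 0.6, 1.2]
finger_gap: 0.999
gripper_force: 0.0
clock: 2.55
position: [578.5, -125.4, 250.2]
tool_rot: [0.789, 0.615, -0.0, 0.0]
ft_force: [-0.5, 0.1, -0.1]
finger_gap: 0.998
gripper_force: 0.0
```

View pics/m1.png

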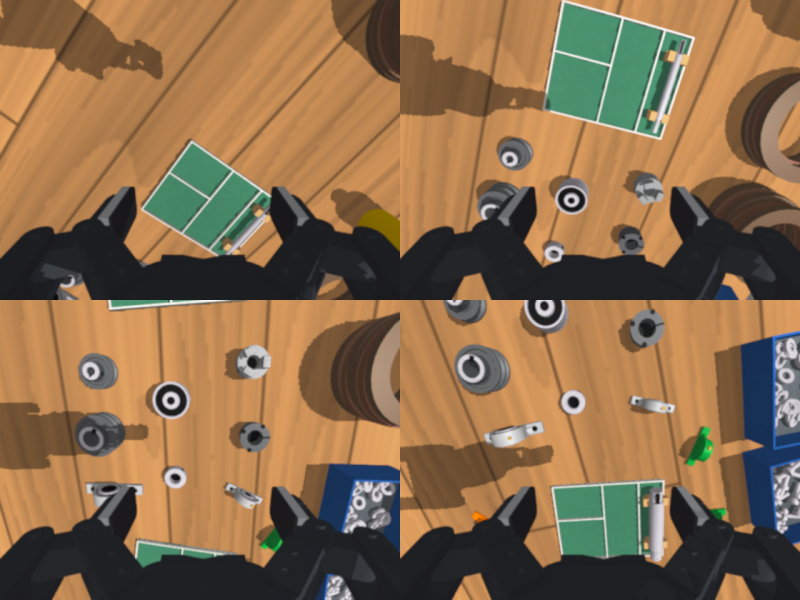

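Seen: in w3, all parts in a column layout; in w4, both bearings and most of the thick tray. I'll go further for the full thick tray and zoom w3.

```bash
J="python3 -m jog"
$J '[{"dp":[-1,0,0],"rot":[0,0,0],"jaw":-1},{"dp":[-1,0,0],"rot":[0,0,0],"jaw":-1},{"dp":[-0.5,0,0],"rot":[0,0,0],"jaw":-1},{"dp":[0,0,0],"rot":[0,0,0],"jaw":-1}]'
python3 - <<'E'
from h import *
shot('w5')
a=cv2.imread('pics/w3.png')[50:300,100:400]; cv2.imwrite('pics/c3.png',cv2.resize(a,None,fx=2.4,fy=2.4,interpolation=cv2.INTER_CUBIC))
a=cv2.imread('pics/w4.png')[0:230,60:400]; cv2.imwrite('pics/c4.png',cv2.resize(a,None,fx=2.3,fy=2.3,interpolation=cv2.INTER_CUBIC))
def trays(n):
    im,c=load(n); h=cv2.cvtColor(im,cv2.COLOR_BGR2HSV)
    m=cv2.inRange(h,(60,90,30),(95,255,170))
    for k in cv2.findContours(m,cv2.RETR_EXTERNAL,cv2.CHAIN_APPROX_NONE)[0]:
        if cv2.contourArea(k)>700:
            w=plane(c,k[:,0,:],3)[:,:2].astype(np.float32); r=cv2.minAreaRect(w);print(n,k[:,0].mean(0),*[np.array(x) for x in r])
for n in ("w2","w4","w5"): trays(n)
E
```

```text
clock: 2.93
position: [554.7, -222.0, 250.2]
tool_rot: [0.788, 0.616, -0.0, 0.0]
ft_force: [0.4, 0.1, -0.9]
finger_gap: 1.0
gripper_force: 0.0
w2 [246.5 120.7] [498.8 233.5] [83.3 85.7] 3.3445611000061035
w2 [365.4 116.3] [627.9 276. ] [ 38.2 154.5] 3.4076452255249023
w2 [321.3 104.5] [573.7 272.6] [ 59.1 154.6] 3.6248321533203125
w2 [262.5  46.7] [494.  313.2] [83.2 63.8] 3.550894260406494
w4 [256.2 332.9] [ 486.3 -332. ] [83.1 82.1] 79.69258117675781
w4 [250.  282.9] [ 500.7 -252.6] [60.3 82.3] 79.79764556884766
w4 [310.  306.5] [ 568.1 -312.1] [153.6  58.4] 79.82462310791016
w5 [253.1 267.7] [ 486.8 -329.9] [82.9 82.3] 79.64236450195312
w5 [247.1 209.1] [ 500.8 -251.2] [62. 83.] 79.7442398071289
w5 [311.4 236.4] [ 568.6 -309.4] [152.4  58.9] 79.6954574584961
w5 [347.2 229.3] [ 621.7 -319. ] [152.4  36.8] 78.83932495117188
```

View pics/c3.png

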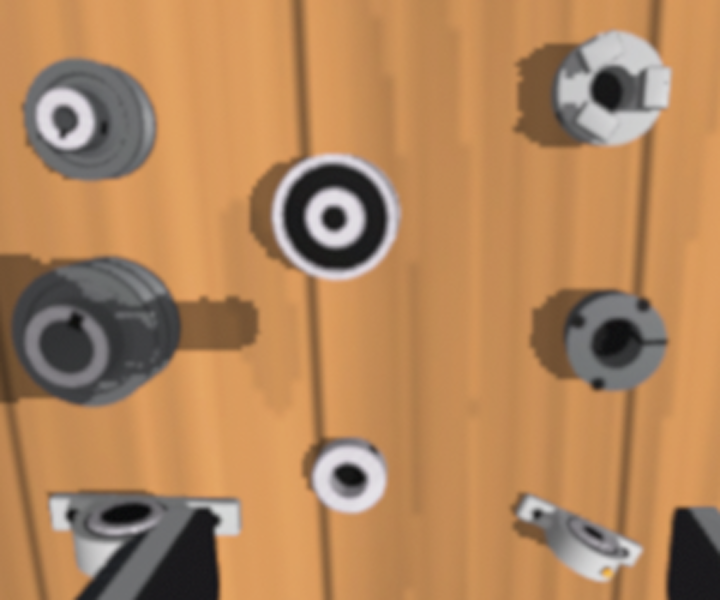

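View pics/c4.png

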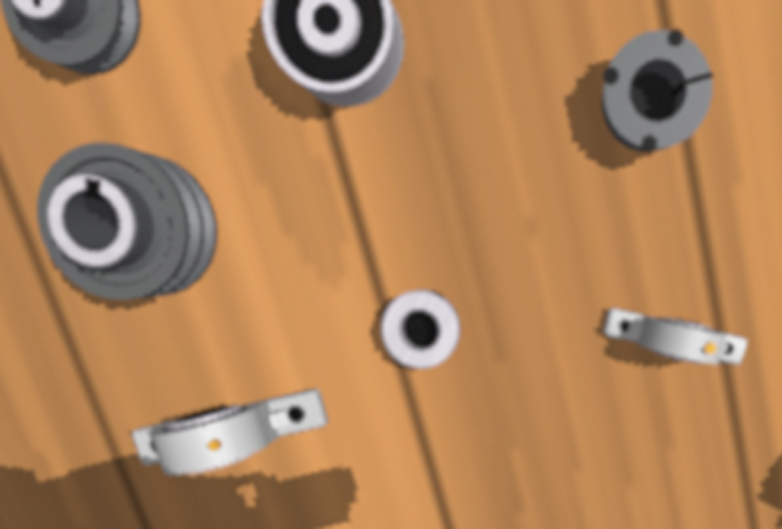

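View pics/w5.png

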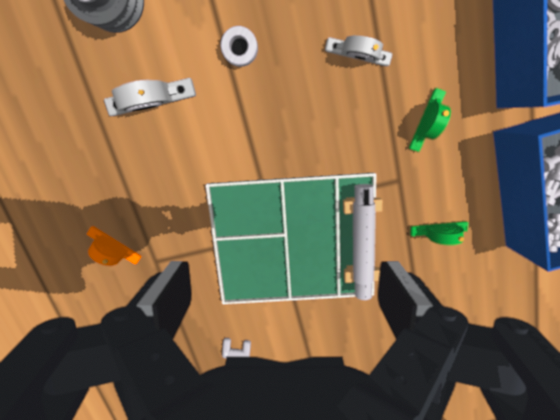

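Bays measured: thick large (486.6,-330), smaller (500.8,-251.5), long (568.5,-310), yaw -10.3°; thin large (498.8,233.5), long (573.7,272.6), yaw 3.4° (spacing agrees with the text). Part pixels: c3 pulley bosses (67,346), (65,120), coupling (612,88); c4 pulley two boss (91,221), foot ends large (145,447)/(312,407), small (613,323)/(737,348).

Run:
```python
from h import *
L={n:load(n) for n in("w2","w3","w4","w5")}
c={n:v[1] for n,v in L.items()}
A=lambda x,y:(100+x/2.4,50+y/2.4); B=lambda x,y:(60+x/2.3,y/2.3)
def bright(n,uv,r,t):
    im=cv2.cvtColor(L[n][0],cv2.COLOR_BGR2HSV); u,v=map(int,np.array(uv).ravel()); w=im[max(0,v-r):v+r,max(0,u-r):u+r]
    m=((w[...,1]<60)&(w[...,2]>t)).astype(np.uint8)
    m=max(cv2.findContours(m,0,2)[0],key=cv2.contourArea); (x,y),R=cv2.minEnclosingCircle(m); return (x+max(0,u-r),y+max(0,v-r)),R
for n,uv3,o,uvo,z,t in [("p2",A(67,346),"w4",B(91,221),52,120),("p1",A(65,120),"w2",(154,220),36,150),("cpl",A(612,88),"w2",(350,263),35,110)]:
    a,ra=bright("w3",uv3,26,t); b,rb=bright(o,uvo,26,t)
    print(n,"hand",*tri((c["w3"],uv3),(c[o],uvo)),"mask",np.array(a),ra,np.array(b),rb,*tri((c["w3"],a),(c[o],b)),"plane",plane(c["w3"],uv3,z),plane(c["w3"],a,z))
for n,q4,q5 in [("bL",[B(145,447),B(312,407)],[(112,105),(188,90)]),("bS",[B(613,323),B(737,348)],[(330,47),(386,58)])]:
    for i in (0,1): print(n,*tri((c["w4"],q4[i]),(c["w5"],q5[i])))
    for k,q in (("w4",q4),("w5",q5)):
        p=plane(c[k],q,8); d=p[1]-p[0]; print(k,p.mean(0),np.linalg.norm(d),np.degrees(np.arctan2(d[1],d[0])))
    # housing mask contour
    for k,q in (("w4",q4),("w5",q5)):
        im=cv2.cvtColor(L[k][0],cv2.COLOR_BGR2HSV); m=cv2.inRange(im,(0,0,90),(255,60,255))
        for K in cv2.findContours(m,0,2)[0]:
            if cv2.pointPolygonTest(K,tuple(map(float,np.mean(q,0))),True)>-6 and cv2.contourArea(K)>100:
                r=cv2.minAreaRect(plane(c[k],K[:,0],8)[:,:2].astype(np.float32)); print("mask",k,*[np.array(x) for x in r])
```

```text
p2 hand [427.    3.9  51.9] 0.2054742799427626 mask [127. 194.] 17.204750061035156 [99.3 95.2] 21.11390495300293 [427.3   4.5  53.4] 0.24164957857715857 plane [[427.3   3.9  52. ]] [[426.3   4.1  52. ]]
p1 hand [429.5  99.   30. ] 0.5227228775435846 mask [126.8  98.9] 13.236265182495117 [153.5 222. ] 11.236202239990234 [431.9  99.6  36.5] 0.055472578708823696 plane [[431.8  98.6  36. ]] [[431.6  99.6  36. ]]
cpl hand [667.1 111.9  16.6] 0.7589383950740443 mask [355.8  86.6] 24.411638259887695 [349.5 267.5] 20.796733856201172 [665.1 110.9  28. ] 0.22525079833455963 plane [[662.5 110.3  35. ]] [[663.4 110.3  35. ]]
bL [392.4 -97.9  15.4] 0.9324077804625881
bL [ 473.5 -101.5   -5.7] 0.4090263804144456
w4 [432.7 -99.3   8. ] 91.277549965969 -0.8381479184064285
w5 [ 433.2 -100.1    8. ] 87.22560436994713 -4.062059100067466
mask w4 [ 432.6 -103.8] [ 29.6 101.8] 88.68668365478516
mask w5 [433.  -94.8] [ 29.6 101.2] 87.75338745117188
bS [636.6 -97.2  -1.9] 0.2551941055337703
bS [ 692.6 -123.2    5.1] 0.8226695301689776
w4 [ 664.  -109.5    8. ] 63.28550240538678 -25.051948070354864
w5 [ 663. -111.    8.] 60.79406923498401 -23.799942289320533
mask w4 [ 662.9 -110.7] [19.  71.4] 65.12100219726562
mask w5 [ 665.3 -106.2] [23.5 71.3] 63.46476745605469
```

Heights check out (52, 36, about 28 for the coupling body). Heading for pulley two at (427,4).

```bash
cat >> h.py <<'E'
def go(x,y,z,yaw=None):
    """print shift (units of 40mm, tool axes) and turn (units of 5deg) from the present pose to target; yaw = world angle of tool y"""
    o=ctrl.get_obs(); R=Rn.from_quat(o["tool_rot"]).as_matrix(); d=np.array([x,y,z])-o["position"]
    a=np.degrees(np.arctan2(R[1,1],R[0,1])); t=0 if yaw is None else -((yaw-a+180)%360-180)/5
    if yaw is not None:
        b=np.radians(yaw); R2=np.array([[-np.sin(b),np.cos(b),0],[np.cos(b),np.sin(b),0],[0,0,-1]]).T
        print("after turn dp",np.round(R2.T@d/40,3).tolist())
    print("dp",np.round(R.T@d/40,3).tolist(),"tool y at %.1f turn %.2f"%(a,t),"tilt",R[:2,2]*57,"gap",o["finger_gap"],"t",o["clock"])
E
J="python3 -m jog"
$J '[{"dp":[0.67,-0.64,0],"rot":[0,0,0],"jaw":-0.4},{"dp":[0.67,-0.64,0],"rot":[0,0,0],"jaw":-0.4},{"dp":[0.67,-0.64,0],"rot":[0,0,0],"jaw":-0.4},{"dp":[0.67,-0.64,0],"rot":[0,0,0],"jaw":-0.4},{"dp":[0.67,-0.64,0],"rot":[0,0,0],"jaw":-0.4}]' >/dev/null
$J '[{"dp":[0.67,-0.64,0],"rot":[0,0,0],"jaw":-0.4},{"dp":[0.67,-0.64,0],"rot":[0,0,0],"jaw":-0.4},{"dp":[0,0,1],"rot":[0,0,0],"jaw":-0.4},{"dp":[0,0,1],"rot":[0,0,0],"jaw":-0.4},{"dp":[0,0,1],"rot":[0,0,0],"jaw":-0.4}]'
$J '[{"dp":[0,0,0],"rot":[0,0,0],"jaw":-0.4}]'
python3 -c "
from h import *
shot('w6'); go(427,4,58)"
```

```text
clock: 3.82
position: [426.2, 7.5, 130.2]
tool_rot: [0.786, 0.618, 0.002, 0.001]
ft_force: [0.3, 0.4, -1.1]
finger_gap: 0.698
gripper_force: 0.0
clock: 3.9
position: [420.7, 6.9, 125.0]
tool_rot: [0.787, 0.617, -0.005, -0.005]
ft_force: [-1.2, 0.3, -0.1]
finger_gap: 0.701
gripper_force: 0.0
dp [-0.032, 0.119, 1.751] tool y at -13.8 turn 0.00 tilt [-0.5  0.1] gap 0.7013351126471554 t 3.95
```

View pics/w6.png

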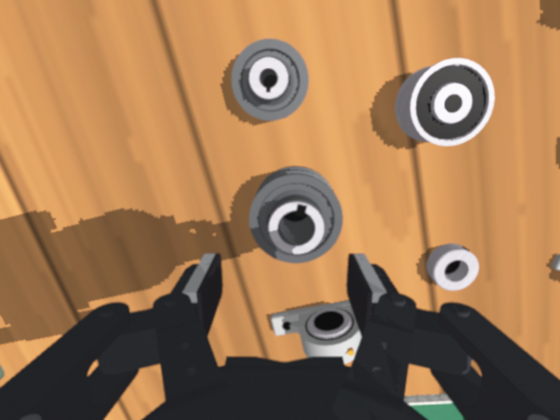

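The boss of pulley two is at pixel (297,229) between the fingers. I'll descend, grip and lift a little.

```bash
J="python3 -m jog"
python3 -c "
from h import *
im,c=load('w6'); print(plane(c,(297,229),52),plane(c,(268,78),36))"
$J '[{"dp":[-0.03,0.12,0.7],"rot":[0,0,0],"jaw":-0.4},{"dp":[0,0,0.7],"rot":[0,0,0],"jaw":-0.4},{"dp":[0,0,0.35],"rot":[0,0,0],"jaw":-0.4},{"dp":[0,0,0],"rot":[0,0,0],"jaw":-0.4},{"dp":[0,0,0],"rot":[0,0,0],"jaw":-0.4}]' 90
python3 -c "
from h import *
go(427,4,58)"
```

```text
[[427.8   3.3  52. ]] [[432.   99.5  36. ]]
clock: 4.37
position: [432.1, 2.4, 61.9]
tool_rot: [0.788, 0.616, 0.001, 0.001]
ft_force: [0.1, -0.1, 1.2]
finger_gap: 0.7
gripper_force: 0.0
dp [0.008, -0.134, 0.096] tool y at -14.0 turn 0.00 tilt [0.1 0. ] gap 0.6996433396943704 t 4.3667
```

```bash
J="python3 -m jog"
$J '[{"dp":[0.01,-0.12,0.1],"rot":[0,0,0],"jaw":-0.4},{"dp":[0,0,0],"rot":[0,0,0],"jaw":-0.4},{"dp":[0,0,0],"rot":[0,0,0],"jaw":0.4},{"dp":[0,0,0],"rot":[0,0,0],"jaw":0.6},{"dp":[0,0,0],"rot":[0,0,0],"jaw":0.8}]' 90
$J '[{"dp":[0,0,0],"rot":[0,0,0],"jaw":1},{"dp":[0,0,0],"rot":[0,0,0],"jaw":1},{"dp":[0,0,0],"rot":[0,0,0],"jaw":1},{"dp":[0,0,0],"rot":[0,0,0],"jaw":1},{"dp":[0,0,0],"rot":[0,0,0],"jaw":1}]'
python3 -c "
from h import *
go(427,4,58)"
```

```text
clock: 4.78
position: [426.7, 3.2, 57.8]
tool_rot: [0.788, 0.615, 0.001, 0.001]
ft_force: [-2.5, 0.4, 11.9]
finger_gap: 0.403
gripper_force: 88.5
clock: 5.2
position: [426.6, 3.2, 57.8]
tool_rot: [0.788, 0.615, 0.001, 0.001]
ft_force: [-2.0, 1.1, 11.5]
finger_gap: 0.404
gripper_force: 88.5
dp [0.022, 0.004, -0.005] tool y at -14.1 turn 0.00 tilt [0.1 0. ] gap 0.4035758448844539 t 5.2
```

```bash
J="python3 -m jog"
$J '[{"dp":[0,0,-0.3],"rot":[0,0,0],"jaw":1},{"dp":[0,0,-0.7],"rot":[0,0,0],"jaw":1},{"dp":[0,0,-0.7],"rot":[0,0,0],"jaw":1},{"dp":[0,0,0],"rot":[0,0,0],"jaw":1},{"dp":[0,0,0],"rot":[0,0,0],"jaw":1}]'
python3 -c "
from h import *
shot('w7'); go(486.6,-330,120)"
```

```text
clock: 5.62
position: [426.5, 3.1, 125.1]
tool_rot: [0.788, 0.615, 0.001, 0.001]
ft_force: [-0.2, 0.5, -5.4]
finger_gap: 0.403
gripper_force: 91.7
dp [-7.706, 3.51, 0.094] tool y at -14.1 turn 0.00 tilt [-0.  0.] gap 0.4004806334056631 t 5.6667
```

View pics/w7.png

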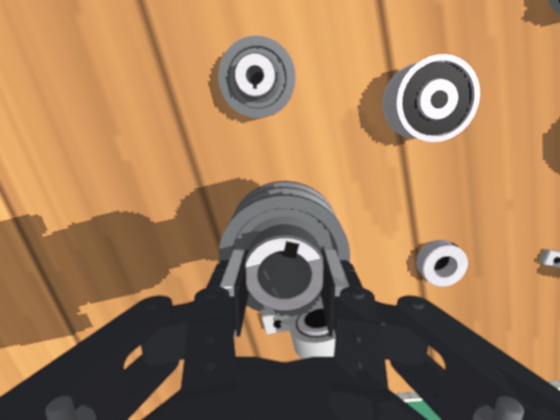

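Pulley two is held upright (weight 5.4 N). Now carrying it over the thick tray, passing above the large bearing.

```bash
J="python3 -m jog"
$J '[{"dp":[0,0,-0.8],"rot":[0,0,0],"jaw":1},{"dp":[-0.86,0.39,0],"rot":[0,0,0],"jaw":1},{"dp":[-0.86,0.39,0],"rot":[0,0,0],"jaw":1},{"dp":[-0.86,0.39,0],"rot":[0,0,0],"jaw":1},{"dp":[-0.86,0.39,0],"rot":[0,0,0],"jaw":1}]' >/dev/null
$J '[{"dp":[-0.86,0.39,0],"rot":[0,0,0],"jaw":1},{"dp":[-0.86,0.39,0],"rot":[0,0,0],"jaw":1},{"dp":[-0.86,0.39,0],"rot":[0,0,0],"jaw":1},{"dp":[-0.86,0.39,0],"rot":[0,0,0],"jaw":1},{"dp":[-0.83,0.39,0],"rot":[0,0,0],"jaw":1}]' >/dev/null
$J '[{"dp":[0,0,0.9],"rot":[0,0,0],"jaw":1},{"dp":[0,0,0.9],"rot":[0,0,0],"jaw":1},{"dp":[0,0,0],"rot":[0,0,0],"jaw":1},{"dp":[0,0,0],"rot":[0,0,0],"jaw":1}]'
python3 -c "
from h import *
go(486.6,-330,62)"
```

```text
clock: 6.83
position: [484.7, -328.4, 80.5]
tool_rot: [0.788, 0.615, -0.001, -0.005]
ft_force: [-0.4, -0.7, -4.2]
finger_gap: 0.403
gripper_force: 92.2
dp [-0.03, 0.06, 0.461] tool y at -14.1 turn 0.00 tilt [-0.5  0.3] gap 0.4030601557110714 t 6.8333
```

```bash
J="python3 -m jog"
$J '[{"dp":[-0.03,0.04,0.2],"rot":[0,0,0],"jaw":1},{"dp":[0,0,0.15],"rot":[0,0,0],"jaw":1},{"dp":[0,0,0.07],"rot":[0,0,0],"jaw":1},{"dp":[0,0,0],"rot":[0,0,0],"jaw":1},{"dp":[0,0,0],"rot":[0,0,0],"jaw":1}]'
$J '[{"dp":[0,0,0.03],"rot":[0,0,0],"jaw":1},{"dp":[0,0,0],"rot":[0,0,0],"jaw":1},{"dp":[0,0,0],"rot":[0,0,0],"jaw":1}]'
```

```text
clock: 7.25
position: [488.9, -331.6, 68.2]
tool_rot: [0.788, 0.616, 0.0, 0.001]
ft_force: [0.8, 0.2, -4.2]
finger_gap: 0.407
gripper_force: 92.4
clock: 7.5
position: [488.7, -331.7, 66.7]
tool_rot: [0.788, 0.615, 0.0, 0.0]
ft_force: [-1.1, -0.3, -5.1]
finger_gap: 0.399
gripper_force: 92.4
```

```bash
J="python3 -m jog"
$J '[{"dp":[-0.03,-0.04,0.1],"rot":[0,0,0],"jaw":1},{"dp":[0,0,0.02],"rot":[0,0,0],"jaw":1},{"dp":[0,0,0],"rot":[0,0,0],"jaw":1},{"dp":[0,0,0],"rot":[0,0,0],"jaw":1}]'
$J '[{"dp":[0,0,0.025],"rot":[0,0,0],"jaw":1},{"dp":[0,0,0],"rot":[0,0,0],"jaw":1},{"dp":[0,0,0],"rot":[0,0,0],"jaw":1}]'
```

```text
clock: 7.83
position: [486.7, -332.4, 61.3]
tool_rot: [0.788, 0.615, 0.0, -0.0]
ft_force: [-0.2, -0.7, -4.7]
finger_gap: 0.405
gripper_force: 92.8
clock: 8.08
position: [486.8, -332.5, 61.0]
tool_rot: [0.788, 0.615, 0.0, 0.0]
ft_force: [-1.8, 0.0, -0.8]
finger_gap: 0.405
gripper_force: 93.3
```

```bash
J="python3 -m jog"
$J '[{"dp":[0,0,0.015],"rot":[0,0,0],"jaw":1},{"dp":[0,0,0],"rot":[0,0,0],"jaw":1},{"dp":[0,0,0],"rot":[0,0,0],"jaw":0.1},{"dp":[0,0,0],"rot":[0,0,0],"jaw":-0.3},{"dp":[0,0,0],"rot":[0,0,0],"jaw":-0.3}]'
$J '[{"dp":[0,0,0],"rot":[0,0,0],"jaw":-0.4},{"dp":[0,0,-0.5],"rot":[0,0,0],"jaw":-0.4},{"dp":[0,0,-1],"rot":[0,0,0],"jaw":-0.4},{"dp":[0,0,-1],"rot":[0,0,0],"jaw":-0.4},{"dp":[0,0,0],"rot":[0,0,0],"jaw":-0.4}]'
python3 -c "
from h import *
shot('w8'); shot('s8','scene'); go(433,-100,140,-92)"
```

```text
clock: 8.5
position: [487.3, -332.7, 60.1]
tool_rot: [0.788, 0.615, 0.0, 0.001]
ft_force: [-0.1, 0.7, 0.2]
finger_gap: 0.654
gripper_force: 0.0
clock: 8.92
position: [490.7, -335.2, 167.9]
tool_rot: [0.788, 0.615, 0.002, 0.008]
ft_force: [0.9, 0.1, 0.5]
finger_gap: 0.699
gripper_force: 0.0
after turn dp [-1.571, -5.776, 0.547]
dp [5.322, -2.744, 0.526] tool y at -14.0 turn 15.59 tilt [ 0.2 -0.2] gap 0.702410566001358 t 9.0167
```

View pics/w8.png

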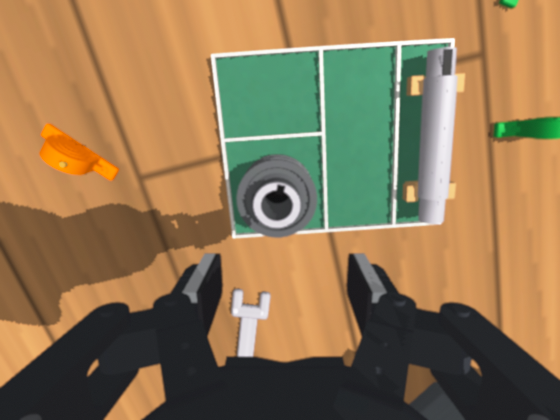

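Pulley two stands upright in the large bay (boss at (277,204)). Turning the wrist and heading for the large bearing.

```bash
J="python3 -m jog"
for i in 1 2 3; do $J '[{"dp":[0,0,0],"rot":[0,0,1],"jaw":-0.3},{"dp":[0,0,0],"rot":[0,0,1],"jaw":-0.3},{"dp":[0,0,0],"rot":[0,0,1],"jaw":-0.3},{"dp":[0,0,0],"rot":[0,0,1],"jaw":-0.3},{"dp":[0,0,0],"rot":[0,0,1],"jaw":-0.3}]' >/dev/null; done
$J '[{"dp":[-0.26,-0.96,0],"rot":[0,0,0.6],"jaw":-0.3},{"dp":[-0.26,-0.96,0],"rot":[0,0,0],"jaw":-0.3},{"dp":[-0.26,-0.96,0],"rot":[0,0,0],"jaw":-0.3},{"dp":[-0.26,-0.96,0],"rot":[0,0,0],"jaw":-0.3},{"dp":[-0.26,-0.96,0],"rot":[0,0,0],"jaw":-0.3}]'
$J '[{"dp":[-0.26,-0.96,0],"rot":[0,0,0],"jaw":-0.3},{"dp":[0,0,0.3],"rot":[0,0,0],"jaw":-0.3},{"dp":[0,0,0],"rot":[0,0,0],"jaw":-0.3},{"dp":[0,0,0],"rot":[0,0,0],"jaw":-0.3}]'
python3 -c "
from h import *
shot('w9'); go(433,-100,140,-92)"
```

```text
clock: 10.68
position: [437.8, -137.4, 158.1]
tool_rot: [1.0, -0.018, -0.002, -0.001]
ft_force: [0.3, 0.8, -0.3]
finger_gap: 0.65
gripper_force: 0.0
clock: 11.02
position: [429.8, -100.1, 146.7]
tool_rot: [1.0, -0.017, -0.002, -0.0]
ft_force: [0.1, -0.5, 0.3]
finger_gap: 0.651
gripper_force: 0.0
after turn dp [0.062, -0.023, 0.18]
dp [0.062, -0.023, 0.18] tool y at -92.1 turn -0.01 tilt [-0.1  0. ] gap 0.6502466888684837 t 11.0667
```

View pics/w9.png

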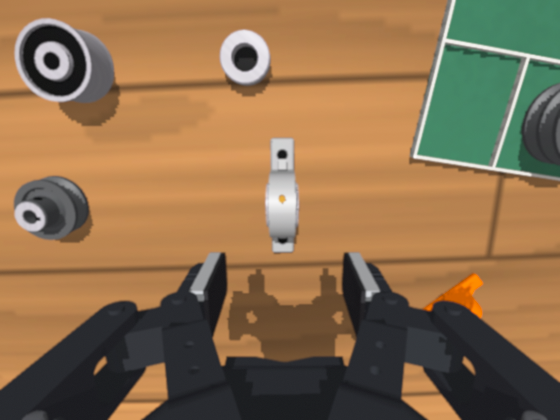

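The bearing is aligned with the jaws: foot ends at pixel (282,138) and (282,252), nipple at (282,199).

```bash
python3 -c "
from h import *
im,c=load('w9')
for z in (8,12): p=plane(c,[(282,138),(282,252),(282,154),(282,239)],z); print(p, (p[0]+p[1])/2,(p[2]+p[3])/2)
print(plane(c,(282,199),54)); go(433,-100,34)"
```

```text
[[ 482.6 -101.     8. ]
 [ 382.3  -97.4    8. ]
 [ 469.7 -100.5    8. ]
 [ 394.8  -97.8    8. ]] [432.4 -99.2   8. ] [432.3 -99.2   8. ]
[[ 482.9 -101.    12. ]
 [ 384.1  -97.5   12. ]
 [ 470.2 -100.6   12. ]
 [ 396.5  -97.9   12. ]] [433.5 -99.2  12. ] [433.3 -99.2  12. ]
[[443.9 -99.9  54. ]]
dp [0.066, -0.022, 2.83] tool y at -92.1 turn 0.00 tilt [-0.1  0. ] gap 0.6502466888684837 t 11.0667
```

```bash
J="python3 -m jog"
$J '[{"dp":[0.06,-0.02,0.8],"rot":[0,0,0],"jaw":-0.3},{"dp":[0,0,0.8],"rot":[0,0,0],"jaw":-0.3},{"dp":[0,0,0.8],"rot":[0,0,0],"jaw":-0.3},{"dp":[0,0,0.35],"rot":[0,0,0],"jaw":-0.3},{"dp":[0,0,0],"rot":[0,0,0],"jaw":-0.3}]' 60
$J '[{"dp":[0,0,0],"rot":[0,0,0],"jaw":-0.3},{"dp":[0,0,0],"rot":[0,0,0],"jaw":0.2},{"dp":[0,0,0],"rot":[0,0,0],"jaw":0.5}]'
$J '[{"dp":[0,0,0],"rot":[0,0,0],"jaw":0.7},{"dp":[0,0,0],"rot":[0,0,0],"jaw":1},{"dp":[0,0,0],"rot":[0,0,0],"jaw":1},{"dp":[0,0,0],"rot":[0,0,0],"jaw":1},{"dp":[0,0,0],"rot":[0,0,0],"jaw":1}]'
```

```text
clock: 11.48
position: [431.2, -100.5, 35.0]
tool_rot: [1.0, -0.019, -0.003, -0.001]
ft_force: [-0.3, -1.4, -0.1]
finger_gap: 0.649
gripper_force: 0.0
clock: 11.73
position: [434.3, -100.5, 39.1]
tool_rot: [1.0, -0.018, 0.002, 0.0]
ft_force: [-0.3, -0.0, 0.5]
finger_gap: 0.381
gripper_force: 0.0
clock: 12.15
position: [434.2, -100.2, 39.3]
tool_rot: [1.0, -0.018, 0.002, 0.001]
ft_force: [-1.2, -1.1, 6.9]
finger_gap: 0.268
gripper_force: 59.8
```

Gripped. Lifting, turning to the tray's yaw and carrying.

```bash
J="python3 -m jog"
$J '[{"dp":[0,0,-0.3],"rot":[0,0,0],"jaw":1},{"dp":[0,0,-0.8],"rot":[0,0,0],"jaw":1},{"dp":[0,0,-0.8],"rot":[0,0,0],"jaw":1},{"dp":[0,0,-0.8],"rot":[0,0,-0.4],"jaw":1},{"dp":[0,0,0],"rot":[0,0,-1],"jaw":1}]'
for i in 1 2 3; do $J '[{"dp":[0,0,0],"rot":[0,0,-1],"jaw":1},{"dp":[0,0,0],"rot":[0,0,-1],"jaw":1},{"dp":[0,0,0],"rot":[0,0,-1],"jaw":1},{"dp":[0,0,0],"rot":[0,0,-1],"jaw":1},{"dp":[0,0,0],"rot":[0,0,-1],"jaw":1}]' >/dev/null; done
$J '[{"dp":[0,0,0],"rot":[0,0,0],"jaw":1},{"dp":[0,0,0],"rot":[0,0,0],"jaw":1}]'
python3 -c "
from h import *
go(568.5,-310,100,-10.3)"
```

```text
clock: 12.57
position: [436.4, -100.6, 151.7]
tool_rot: [0.999, 0.045, 0.006, 0.002]
ft_force: [0.7, 0.1, -2.1]
finger_gap: 0.265
gripper_force: 59.7
clock: 13.98
position: [432.7, -99.7, 146.0]
tool_rot: [0.767, 0.642, 0.0, -0.0]
ft_force: [-0.2, 0.4, -2.0]
finger_gap: 0.267
gripper_force: 59.5
after turn dp [-4.567, 4.28, 1.149]
dp [-4.577, 4.269, 1.148] tool y at -10.2 turn 0.03 tilt [-0.  0.] gap 0.26656142065758553 t 13.9833
```

```bash
J="python3 -m jog"
$J '[{"dp":[-0.65,0.61,0],"rot":[0,0,0],"jaw":1},{"dp":[-0.65,0.61,0],"rot":[0,0,0],"jaw":1},{"dp":[-0.65,0.61,0],"rot":[0,0,0],"jaw":1},{"dp":[-0.65,0.61,0],"rot":[0,0,0],"jaw":1},{"dp":[-0.65,0.61,0],"rot":[0,0,0],"jaw":1}]' >/dev/null
$J '[{"dp":[-0.65,0.61,0],"rot":[0,0,0],"jaw":1},{"dp":[-0.65,0.61,0.2],"rot":[0,0,0],"jaw":1},{"dp":[0,0,0.5],"rot":[0,0,0],"jaw":1},{"dp":[0,0,0.5],"rot":[0,0,0],"jaw":1},{"dp":[0,0,0.4],"rot":[0,0,0],"jaw":1}]' >/dev/null
$J '[{"dp":[0,0,0],"rot":[0,0,0],"jaw":1},{"dp":[0,0,0],"rot":[0,0,0],"jaw":1},{"dp":[0,0,0],"rot":[0,0,0],"jaw":1}]'
python3 -c "
from h import *
shot('w10'); go(568.5,-310,43,-10.3)"
```

```text
clock: 15.07
position: [570.1, -309.0, 82.9]
tool_rot: [0.766, 0.642, 0.0, 0.001]
ft_force: [0.3, 0.4, -1.4]
finger_gap: 0.268
gripper_force: 59.7
after turn dp [-0.032, -0.041, 1.009]
dp [-0.031, -0.044, 1.009] tool y at -10.1 turn 0.05 tilt [ 0.1 -0.1] gap 0.2697030839151647 t 15.1167
```

View pics/w10.png

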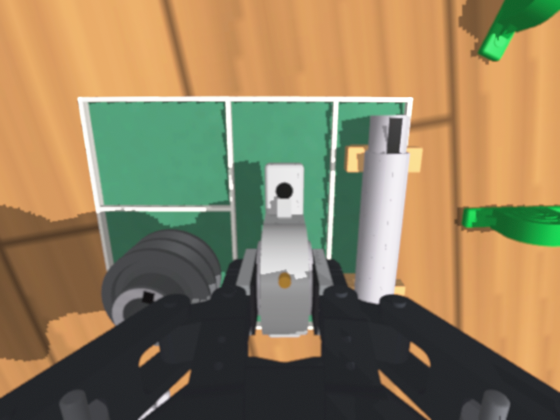

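The bearing hangs above the long bay, centred between the partition and the shaft. Lowering.

```bash
J="python3 -m jog"
$J '[{"dp":[-0.03,-0.04,0.4],"rot":[0,0,0],"jaw":1},{"dp":[0,0,0.35],"rot":[0,0,0],"jaw":1},{"dp":[0,0,0.15],"rot":[0,0,0],"jaw":1},{"dp":[0,0,0],"rot":[0,0,0],"jaw":1},{"dp":[0,0,0],"rot":[0,0,0],"jaw":1}]'
$J '[{"dp":[0,0,0.02],"rot":[0,0,0],"jaw":1},{"dp":[0,0,0],"rot":[0,0,0],"jaw":1},{"dp":[0,0,0],"rot":[0,0,0],"jaw":1}]'
```

```text
clock: 15.53
position: [568.2, -309.8, 46.8]
tool_rot: [0.766, 0.643, 0.0, 0.001]
ft_force: [0.8, 0.0, -2.3]
finger_gap: 0.27
gripper_force: 59.8
clock: 15.78
position: [568.2, -309.9, 45.9]
tool_rot: [0.766, 0.643, 0.0, 0.001]
ft_force: [0.9, -0.2, -2.8]
finger_gap: 0.265
gripper_force: 59.8
```

```bash
J="python3 -m jog"
$J '[{"dp":[0,0,0.07],"rot":[0,0,0],"jaw":1},{"dp":[0,0,0],"rot":[0,0,0],"jaw":1},{"dp":[0,0,0],"rot":[0,0,0],"jaw":1}]'
$J '[{"dp":[0,0,0.025],"rot":[0,0,0],"jaw":1},{"dp":[0,0,0],"rot":[0,0,0],"jaw":1},{"dp":[0,0,0],"rot":[0,0,0],"jaw":1}]'
```

```text
clock: 16.03
position: [568.0, -309.8, 42.5]
tool_rot: [0.766, 0.642, 0.0, 0.0]
ft_force: [-0.7, 1.1, -1.6]
finger_gap: 0.271
gripper_force: 59.9
clock: 16.28
position: [567.9, -309.8, 42.3]
tool_rot: [0.766, 0.642, 0.0, 0.0]
ft_force: [-2.1, 1.1, 5.9]
finger_gap: 0.266
gripper_force: 60.7
```

```bash
J="python3 -m jog"
$J '[{"dp":[0,0,0],"rot":[0,0,0],"jaw":0.3},{"dp":[0,0,0],"rot":[0,0,0],"jaw":0},{"dp":[0,0,0],"rot":[0,0,0],"jaw":0},{"dp":[0,0,-0.3],"rot":[0,0,0],"jaw":0},{"dp":[0,0,-0.8],"rot":[0,0,0],"jaw":0}]'
$J '[{"dp":[0,0,-1],"rot":[0,0,0],"jaw":-0.4},{"dp":[0,0,-0.9],"rot":[0,0,0],"jaw":-0.6},{"dp":[0,0,0],"rot":[0,0,0],"jaw":-0.6},{"dp":[0,0,0],"rot":[0,0,0],"jaw":-0.6}]'
python3 -c "
from h import *
shot('w11'); go(664.5,110.7,130)"
```

```text
clock: 16.7
position: [565.0, -308.2, 81.6]
tool_rot: [0.766, 0.643, -0.002, -0.005]
ft_force: [-0.0, -0.2, 0.4]
finger_gap: 0.501
gripper_force: 0.0
clock: 17.03
position: [569.0, -310.4, 165.0]
tool_rot: [0.766, 0.643, 0.001, 0.003]
ft_force: [-1.0, -0.1, -0.5]
finger_gap: 0.802
gripper_force: 0.0
dp [10.772, 0.546, 0.809] tool y at -10.0 turn 0.00 tilt [ 0.1 -0. ] gap 0.8014050336641464 t 17.0833
```

View pics/w11.png

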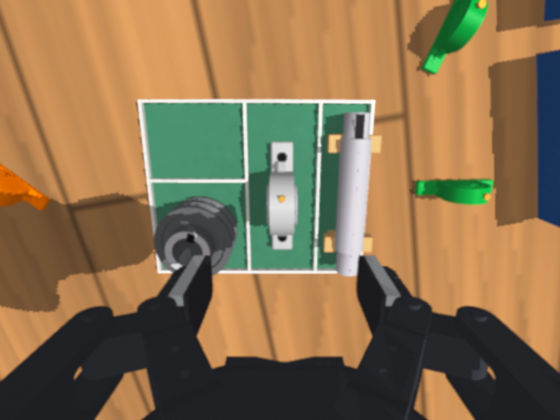

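The bearing stands upright in the long bay (nipple at (282,199)). Now to the coupling half; I'll measure numerically and keep the last picture for the end.

```bash
J="python3 -m jog"
for i in 1 2; do $J '[{"dp":[0.98,0.05,0],"rot":[0,0,0],"jaw":-0.6},{"dp":[0.98,0.05,0],"rot":[0,0,0],"jaw":-0.6},{"dp":[0.98,0.05,0],"rot":[0,0,0],"jaw":-0.6},{"dp":[0.98,0.05,0],"rot":[0,0,0],"jaw":-0.6},{"dp":[0.98,0.05,0],"rot":[0,0,0],"jaw":-0.6}]' >/dev/null; done
$J '[{"dp":[0.98,0.05,0.2],"rot":[0,0,0],"jaw":-0.6},{"dp":[0,0,0],"rot":[0,0,0],"jaw":-0.6},{"dp":[0,0,0],"rot":[0,0,0],"jaw":-0.6},{"dp":[0,0,0],"rot":[0,0,0],"jaw":-0.6}]'
cat >> h.py <<'E'
def blobs(im,c,p,r,lo=90,S=60):
    """grey blobs near the projection of p, with outline circle"""
    u,v=proj(c,p)[0]; h=cv2.cvtColor(im,cv2.COLOR_BGR2HSV); m=cv2.inRange(h,(0,0,lo),(255,S,255)); 
    for k in cv2.findContours(cv2.morphologyEx(m,cv2.MORPH_CLOSE,np.ones((5,5))),0,2)[0]:
        (x,y),R=cv2.minEnclosingCircle(k)
        if cv2.contourArea(k)>60 and np.hypot(x-u,y-v)<r: print("px %.1f %.1f R %.1f"%(x,y,R),"pred %.0f %.0f"%(u,v),"world",plane(c,(x,y),p[2])[0],"R mm %.1f"%(R*(c[2][2,3]-p[2])/319), "box",cv2.boundingRect(k))
E
python3 -c "
from h import *
im,c=shot('w12'); blobs(im,c,(664.5,110.7,26),40); go(664.5,110.7,31)"
```

```text
clock: 18.25
position: [663.6, 110.7, 151.6]
tool_rot: [0.766, 0.643, -0.002, -0.001]
ft_force: [-0.2, -0.4, 0.2]
finger_gap: 0.798
gripper_force: 0.0
px 285.5 203.7 R 31.4 pred 285 204 world [664.6 111.1  26. ] R mm 24.6 box (257, 173, 57, 63)
dp [0.025, 0.021, 3.03] tool y at -10.1 turn 0.00 tilt [-0.1 -0. ] gap 0.797486932120609 t 18.3
```

```bash
J="python3 -m jog"
$J '[{"dp":[0.02,0.02,0.85],"rot":[0,0,0],"jaw":-0.6},{"dp":[0,0,0.85],"rot":[0,0,0],"jaw":-0.6},{"dp":[0,0,0.85],"rot":[0,0,0],"jaw":-0.6},{"dp":[0,0,0.45],"rot":[0,0,0],"jaw":-0.6},{"dp":[0,0,0],"rot":[0,0,0],"jaw":-0.6}]' 70 >/dev/null
$J '[{"dp":[0,0,0],"rot":[0,0,0],"jaw":-0.6},{"dp":[0,0,0],"rot":[0,0,0],"jaw":-0.2},{"dp":[0,0,0],"rot":[0,0,0],"jaw":0.1}]'
$J '[{"dp":[0,0,0],"rot":[0,0,0],"jaw":0.3},{"dp":[0,0,0],"rot":[0,0,0],"jaw":1},{"dp":[0,0,0],"rot":[0,0,0],"jaw":1},{"dp":[0,0,0],"rot":[0,0,0],"jaw":1},{"dp":[0,0,0],"rot":[0,0,0],"jaw":1}]'
```

```text
clock: 18.97
position: [666.7, 111.3, 35.7]
tool_rot: [0.767, 0.642, 0.002, 0.001]
ft_force: [0.1, -1.1, 7.6]
finger_gap: 0.526
gripper_force: 8.4
clock: 19.38
position: [666.9, 111.4, 36.3]
tool_rot: [0.766, 0.643, 0.002, 0.001]
ft_force: [-2.0, -0.5, 5.8]
finger_gap: 0.497
gripper_force: 70.3
```

```bash
J="python3 -m jog"
$J '[{"dp":[0,0,-0.3],"rot":[0,0,0],"jaw":1},{"dp":[0,0,-0.8],"rot":[0,0,0],"jaw":1},{"dp":[0,0,-0.8],"rot":[0,0,0],"jaw":1},{"dp":[0,0,-0.6],"rot":[0,0,0],"jaw":1},{"dp":[0,0,0],"rot":[0,0,0],"jaw":1}]'
$J '[{"dp":[0,0,0],"rot":[0,0,0],"jaw":1},{"dp":[0,0,0],"rot":[0,0,0],"jaw":1}]'
python3 -c "
from h import *
im,c=shot('w13'); go(500.8,-251.5,70)"
```

```text
clock: 19.8
position: [668.9, 112.4, 141.0]
tool_rot: [0.766, 0.643, 0.006, 0.003]
ft_force: [1.0, 0.4, -1.7]
finger_gap: 0.496
gripper_force: 71.6
clock: 19.97
position: [664.6, 111.7, 132.7]
tool_rot: [0.766, 0.643, -0.001, -0.0]
ft_force: [-0.1, 0.0, -2.2]
finger_gap: 0.5
gripper_force: 71.6
dp [-9.65, -2.438, 1.561] tool y at -10.0 turn 0.00 tilt [-0.2 -0. ] gap 0.49467953119571745 t 20.0167
```

```bash
J="python3 -m jog"
for i in 1 2; do $J '[{"dp":[-0.965,-0.244,0],"rot":[0,0,0],"jaw":1},{"dp":[-0.965,-0.244,0],"rot":[0,0,0],"jaw":1},{"dp":[-0.965,-0.244,0],"rot":[0,0,0],"jaw":1},{"dp":[-0.965,-0.244,0],"rot":[0,0,0],"jaw":1},{"dp":[-0.965,-0.244,0],"rot":[0,0,0],"jaw":1}]' >/dev/null; done
$J '[{"dp":[0,0,0.5],"rot":[0,0,0],"jaw":1},{"dp":[0,0,0.6],"rot":[0,0,0],"jaw":1},{"dp":[0,0,0.45],"rot":[0,0,0],"jaw":1},{"dp":[0,0,0],"rot":[0,0,0],"jaw":1},{"dp":[0,0,0],"rot":[0,0,0],"jaw":1}]'
$J '[{"dp":[0,0,0],"rot":[0,0,0],"jaw":1},{"dp":[0,0,0],"rot":[0,0,0],"jaw":1}]'
python3 -c "
from h import *
im,c=shot('w14'); go(500.8,-251.5,40)"
```

```text
clock: 21.27
position: [500.8, -250.7, 69.5]
tool_rot: [0.766, 0.642, -0.001, -0.002]
ft_force: [0.5, 1.1, -1.3]
finger_gap: 0.493
gripper_force: 71.6
clock: 21.43
position: [502.9, -251.5, 72.2]
tool_rot: [0.766, 0.643, 0.0, 0.001]
ft_force: [-0.9, 0.4, -1.5]
finger_gap: 0.493
gripper_force: 71.6
dp [-0.01, -0.052, 0.809] tool y at -10.0 turn 0.00 tilt [ 0.1 -0.1] gap 0.48984407013298464 t 21.4833
```

```bash
J="python3 -m jog"
$J '[{"dp":[-0.01,-0.05,0.35],"rot":[0,0,0],"jaw":1},{"dp":[0,0,0.28],"rot":[0,0,0],"jaw":1},{"dp":[0,0,0.1],"rot":[0,0,0],"jaw":1},{"dp":[0,0,0],"rot":[0,0,0],"jaw":1},{"dp":[0,0,0],"rot":[0,0,0],"jaw":1}]'
$J '[{"dp":[0,0,0.02],"rot":[0,0,0],"jaw":1},{"dp":[0,0,0],"rot":[0,0,0],"jaw":1},{"dp":[0,0,0],"rot":[0,0,0],"jaw":1}]'
$J '[{"dp":[0,0,0.025],"rot":[0,0,0],"jaw":1},{"dp":[0,0,0],"rot":[0,0,0],"jaw":1},{"dp":[0,0,0],"rot":[0,0,0],"jaw":1}]'
```

```text
clock: 21.9
position: [500.5, -251.5, 42.8]
tool_rot: [0.766, 0.643, 0.0, 0.001]
ft_force: [0.8, -0.3, -1.8]
finger_gap: 0.498
gripper_force: 71.6
clock: 22.15
position: [500.3, -251.5, 41.8]
tool_rot: [0.766, 0.643, 0.0, 0.0]
ft_force: [-0.2, 0.1, -0.9]
finger_gap: 0.5
gripper_force: 71.6
clock: 22.4
position: [500.0, -251.4, 40.3]
tool_rot: [0.766, 0.642, 0.0, -0.0]
ft_force: [-0.7, 0.8, -2.4]
finger_gap: 0.497
gripper_force: 71.6
```

```bash
J="python3 -m jog"
$J '[{"dp":[0,0,0.025],"rot":[0,0,0],"jaw":1},{"dp":[0,0,0],"rot":[0,0,0],"jaw":1},{"dp":[0,0,0],"rot":[0,0,0],"jaw":1}]'
$J '[{"dp":[0,0,0.015],"rot":[0,0,0],"jaw":1},{"dp":[0,0,0],"rot":[0,0,0],"jaw":1},{"dp":[0,0,0],"rot":[0,0,0],"jaw":1}]'
```

```text
clock: 22.65
position: [500.1, -251.5, 39.4]
tool_rot: [0.766, 0.643, 0.0, 0.0]
ft_force: [-0.6, -0.4, 0.4]
finger_gap: 0.501
gripper_force: 71.8
clock: 22.9
position: [500.1, -251.5, 39.4]
tool_rot: [0.766, 0.642, 0.0, 0.0]
ft_force: [-1.8, 0.5, 5.4]
finger_gap: 0.499
gripper_force: 72.4
```

```bash
J="python3 -m jog"
$J '[{"dp":[0,0,0],"rot":[0,0,0],"jaw":-0.1},{"dp":[0,0,0],"rot":[0,0,0],"jaw":-0.4},{"dp":[0,0,0],"rot":[0,0,0],"jaw":-0.4},{"dp":[0,0,-0.3],"rot":[0,0,0],"jaw":-0.4},{"dp":[0,0,-0.8],"rot":[0,0,0],"jaw":-0.4}]'
$J '[{"dp":[0,0,-1],"rot":[0,0,0],"jaw":-0.4},{"dp":[0,0,-0.9],"rot":[0,0,0],"jaw":-0.4},{"dp":[0,0,0],"rot":[0,0,0],"jaw":-0.4},{"dp":[0,0,0],"rot":[0,0,0],"jaw":-0.4}]'
python3 -c "
from h import *
im,c=shot('w15'); blobs(im,c,(500.3,-251.5,29),40); go(431.7,99.4,120)"
```

```text
clock: 23.32
position: [497.4, -250.0, 79.2]
tool_rot: [0.766, 0.643, -0.002, -0.005]
ft_force: [0.2, -0.1, 0.1]
finger_gap: 0.698
gripper_force: 0.0
clock: 23.65
position: [501.3, -252.0, 160.9]
tool_rot: [0.766, 0.642, 0.001, 0.003]
ft_force: [-0.4, 0.8, -0.4]
finger_gap: 0.701
gripper_force: 0.0
dp [8.337, -3.212, 0.97] tool y at -10.0 turn 0.00 tilt [ 0.1 -0. ] gap 0.6971374079601653 t 23.7
```

```bash
J="python3 -m jog"
python3 -c "
from h import *
im,c=load('w15'); blobs(im,c,(500.3,-251.5,29),400,60); u,v=proj(c,(500.3,-251.5,29))[0].astype(int); print(u,v)
h=cv2.cvtColor(im,cv2.COLOR_BGR2HSV); m=cv2.inRange(h,(0,0,60),(255,70,255)); k=cv2.connectedComponentsWithStats(m)[2]; print(k[k[:,4]>80])"
$J '[{"dp":[0.926,-0.357,0],"rot":[0,0,0],"jaw":-0.4},{"dp":[0.926,-0.357,0],"rot":[0,0,0],"jaw":-0.4},{"dp":[0.926,-0.357,0],"rot":[0,0,0],"jaw":-0.4},{"dp":[0.926,-0.357,0],"rot":[0,0,0],"jaw":-0.4},{"dp":[0.926,-0.357,0],"rot":[0,0,0],"jaw":-0.4}]' >/dev/null
$J '[{"dp":[0.926,-0.357,0],"rot":[0,0,0],"jaw":-0.4},{"dp":[0.926,-0.357,0],"rot":[0,0,0],"jaw":-0.4},{"dp":[0.926,-0.357,0],"rot":[0,0,0],"jaw":-0.4},{"dp":[0.926,-0.357,0.2],"rot":[0,0,0],"jaw":-0.4},{"dp":[0,0,0.2],"rot":[0,0,0],"jaw":-0.4}]' >/dev/null
$J '[{"dp":[0,0,0],"rot":[0,0,0],"jaw":-0.4},{"dp":[0,0,0],"rot":[0,0,0],"jaw":-0.4},{"dp":[0,0,0],"rot":[0,0,0],"jaw":-0.4}]'
python3 -c "
from h import *
im,c=shot('w16'); blobs(im,c,(431.7,99.4,36),40,150); go(431.7,99.4,41)"
```

```text
px 203.5 278.5 R 27.1 pred 282 202 world [ 418.4 -309.5   29. ] R mm 21.7 box (182, 254, 34, 50)
px 344.7 229.6 R 136.0 pred 282 202 world [ 549.1 -285.2   29. ] R mm 109.3 box (231, 154, 231, 172)
px 483.0 0.0 R 16.0 pred 282 202 world [ 669.1 -128.5   29. ] R mm 12.9 box (467, 0, 33, 9)
281 201
[[     0      0    560    420 215618]
 [   467      0     33      9    192]
 [   230    154    232    172  18439]
 [   182    254     34     50    650]]
clock: 24.78
position: [431.5, 98.3, 142.1]
tool_rot: [0.767, 0.642, -0.001, -0.0]
ft_force: [0.8, 0.8, -0.1]
finger_gap: 0.702
gripper_force: 0.0
px 284.6 210.1 R 16.2 pred 284 210 world [432.2  99.3  36. ] R mm 11.7 box (269, 195, 32, 31)
dp [0.033, -0.008, 2.536] tool y at -10.2 turn 0.00 tilt [-0. -0.] gap 0.6975872079899897 t 24.8333
```

```bash
J="python3 -m jog"
$J '[{"dp":[0.03,0,0.8],"rot":[0,0,0],"jaw":-0.2},{"dp":[0,0,0.8],"rot":[0,0,0],"jaw":-0.2},{"dp":[0,0,0.6],"rot":[0,0,0],"jaw":-0.2},{"dp":[0,0,0.25],"rot":[0,0,0],"jaw":-0.2},{"dp":[0,0,0],"rot":[0,0,0],"jaw":-0.2}]' 80 >/dev/null
$J '[{"dp":[0,0,0],"rot":[0,0,0],"jaw":-0.2},{"dp":[0,0,0],"rot":[0,0,0],"jaw":-0.2}]'
python3 -c "
from h import *
go(432.2,99.3,41)"
```

```text
clock: 25.42
position: [432.9, 99.9, 45.6]
tool_rot: [0.767, 0.642, 0.001, 0.0]
ft_force: [-0.1, -0.1, 0.7]
finger_gap: 0.597
gripper_force: 0.0
dp [-0.019, -0.016, 0.115] tool y at -10.1 turn 0.00 tilt [0.1 0. ] gap 0.5973392642910722 t 25.4167
```

```bash
J="python3 -m jog"
$J '[{"dp":[-0.02,-0.01,0.1],"rot":[0,0,0],"jaw":-0.2},{"dp":[0,0,0],"rot":[0,0,0],"jaw":-0.2},{"dp":[0,0,0],"rot":[0,0,0],"jaw":0.2},{"dp":[0,0,0],"rot":[0,0,0],"jaw":0.5},{"dp":[0,0,0],"rot":[0,0,0],"jaw":0.7}]'
$J '[{"dp":[0,0,0],"rot":[0,0,0],"jaw":1},{"dp":[0,0,0],"rot":[0,0,0],"jaw":1},{"dp":[0,0,0],"rot":[0,0,0],"jaw":1},{"dp":[0,0,0],"rot":[0,0,0],"jaw":1}]'
$J '[{"dp":[0,0,-0.3],"rot":[0,0,0],"jaw":1},{"dp":[0,0,-0.8],"rot":[0,0,0],"jaw":1},{"dp":[0,0,-0.8],"rot":[0,0,0],"jaw":1},{"dp":[0,0,0],"rot":[0,0,0],"jaw":1},{"dp":[0,0,0],"rot":[0,0,0],"jaw":1}]'
python3 -c "
from h import *
go(498.8,233.5,70)"
```

```text
clock: 25.83
position: [431.6, 99.8, 41.5]
tool_rot: [0.766, 0.643, 0.0, 0.0]
ft_force: [-1.6, -0.9, 6.6]
finger_gap: 0.267
gripper_force: 78.1
clock: 26.17
position: [431.6, 99.8, 41.6]
tool_rot: [0.766, 0.643, 0.001, 0.0]
ft_force: [-0.5, -1.0, 6.6]
finger_gap: 0.268
gripper_force: 78.1
clock: 26.58
position: [432.1, 100.0, 118.0]
tool_rot: [0.766, 0.643, 0.002, 0.001]
ft_force: [-0.9, -0.7, -1.9]
finger_gap: 0.264
gripper_force: 79.1
dp [3.575, 1.057, 1.208] tool y at -10.0 turn 0.00 tilt [0.2 0. ] gap 0.2640881411954377 t 26.5833
```

```bash
J="python3 -m jog"
$J '[{"dp":[0.894,0.264,0],"rot":[0,0,0],"jaw":1},{"dp":[0.894,0.264,0],"rot":[0,0,0],"jaw":1},{"dp":[0.894,0.264,0],"rot":[0,0,0],"jaw":1},{"dp":[0.894,0.264,0],"rot":[0,0,0],"jaw":1},{"dp":[0,0,0.6],"rot":[0,0,0],"jaw":1}]'>/dev/null
$J '[{"dp":[0,0,0.5],"rot":[0,0,0],"jaw":1},{"dp":[0,0,0],"rot":[0,0,0],"jaw":1},{"dp":[0,0,0],"rot":[0,0,0],"jaw":1},{"dp":[0,0,0],"rot":[0,0,0],"jaw":1}]'
python3 -c "
from h import *
go(498.8,233.5,45)"
```

```text
clock: 27.33
position: [497.6, 233.0, 72.5]
tool_rot: [0.766, 0.642, -0.0, -0.0]
ft_force: [-0.2, -0.0, -1.9]
finger_gap: 0.269
gripper_force: 79.1
dp [0.019, 0.027, 0.686] tool y at -10.1 turn 0.00 tilt [-0. -0.] gap 0.2687614187266474 t 27.3333
```

```bash
J="python3 -m jog"
$J '[{"dp":[0.02,0.03,0.3],"rot":[0,0,0],"jaw":1},{"dp":[0,0,0.22],"rot":[0,0,0],"jaw":1},{"dp":[0,0,0.08],"rot":[0,0,0],"jaw":1},{"dp":[0,0,0],"rot":[0,0,0],"jaw":1},{"dp":[0,0,0],"rot":[0,0,0],"jaw":1}]'
$J '[{"dp":[0,0,0.025],"rot":[0,0,0],"jaw":1},{"dp":[0,0,0],"rot":[0,0,0],"jaw":1},{"dp":[0,0,0],"rot":[0,0,0],"jaw":1}]'
$J '[{"dp":[0,0,0.025],"rot":[0,0,0],"jaw":1},{"dp":[0,0,0],"rot":[0,0,0],"jaw":1},{"dp":[0,0,0],"rot":[0,0,0],"jaw":1}]'
```

```text
clock: 27.75
position: [499.2, 233.7, 49.1]
tool_rot: [0.766, 0.642, 0.0, 0.0]
ft_force: [0.2, -0.2, -2.2]
finger_gap: 0.264
gripper_force: 79.1
clock: 28.0
position: [499.3, 233.9, 48.1]
tool_rot: [0.766, 0.643, 0.0, 0.0]
ft_force: [0.2, 0.5, -1.7]
finger_gap: 0.267
gripper_force: 79.1
clock: 28.25
position: [499.1, 233.8, 46.7]
tool_rot: [0.766, 0.643, 0.0, -0.0]
ft_force: [-0.5, 0.1, -2.2]
finger_gap: 0.265
gripper_force: 79.1
```

```bash
J="python3 -m jog"
$J '[{"dp":[0,0,0.03],"rot":[0,0,0],"jaw":1},{"dp":[0,0,0],"rot":[0,0,0],"jaw":1},{"dp":[0,0,0],"rot":[0,0,0],"jaw":1}]'
$J '[{"dp":[0,0,0.025],"rot":[0,0,0],"jaw":1},{"dp":[0,0,0],"rot":[0,0,0],"jaw":1},{"dp":[0,0,0],"rot":[0,0,0],"jaw":1}]'
$J '[{"dp":[0,0,0.01],"rot":[0,0,0],"jaw":1},{"dp":[0,0,0],"rot":[0,0,0],"jaw":1},{"dp":[0,0,0],"rot":[0,0,0],"jaw":1}]'
```

```text
clock: 28.5
position: [499.1, 233.8, 45.4]
tool_rot: [0.766, 0.643, -0.0, -0.0]
ft_force: [-0.9, 1.0, -2.1]
finger_gap: 0.271
gripper_force: 79.1
clock: 28.75
position: [499.2, 233.9, 44.6]
tool_rot: [0.766, 0.643, 0.0, 0.0]
ft_force: [-0.9, -0.3, -1.4]
finger_gap: 0.265
gripper_force: 79.2
clock: 29.0
position: [499.2, 233.9, 44.6]
tool_rot: [0.766, 0.643, 0.0, 0.0]
ft_force: [-1.3, -0.3, 3.8]
finger_gap: 0.265
gripper_force: 79.5
```

```bash
J="python3 -m jog"
$J '[{"dp":[0,0,0],"rot":[0,0,0],"jaw":0.3},{"dp":[0,0,0],"rot":[0,0,0],"jaw":-0.1},{"dp":[0,0,0],"rot":[0,0,0],"jaw":-0.1},{"dp":[0,0,-0.3],"rot":[0,0,0],"jaw":-0.1},{"dp":[0,0,-0.8],"rot":[0,0,0],"jaw":-0.1}]'
$J '[{"dp":[0,0,-1],"rot":[0,0,0],"jaw":-0.3},{"dp":[0,0,-0.9],"rot":[0,0,-1],"jaw":-0.3},{"dp":[0,0,0],"rot":[0,0,-1],"jaw":-0.3},{"dp":[0,0,0],"rot":[0,0,-1],"jaw":-0.3},{"dp":[0,0,0],"rot":[0,0,-1],"jaw":-0.3}]' >/dev/null
for i in 1 2; do $J '[{"dp":[0,0,0],"rot":[0,0,-1],"jaw":-0.3},{"dp":[0,0,0],"rot":[0,0,-1],"jaw":-0.3},{"dp":[0,0,0],"rot":[0,0,-1],"jaw":-0.3},{"dp":[0,0,0],"rot":[0,0,-1],"jaw":-0.3},{"dp":[0,0,0],"rot":[0,0,-1],"jaw":-0.3}]' >/dev/null; done
$J '[{"dp":[0,0,0],"rot":[0,0,-1],"jaw":-0.3},{"dp":[0,0,0],"rot":[0,0,0],"jaw":-0.3},{"dp":[0,0,0],"rot":[0,0,0],"jaw":-0.3}]'
python3 -c "
from h import *
go(664,-110,140,65.3)"
```

```text
clock: 29.42
position: [496.5, 232.6, 84.7]
tool_rot: [0.766, 0.643, -0.005, -0.001]
ft_force: [0.3, -0.2, -0.1]
finger_gap: 0.551
gripper_force: 0.0
clock: 30.92
position: [499.1, 233.8, 164.0]
tool_rot: [0.218, 0.976, -0.0, -0.0]
ft_force: [0.4, -0.4, -0.0]
finger_gap: 0.652
gripper_force: 0.0
after turn dp [-7.336, -6.086, 0.599]
dp [-7.386, -6.025, 0.598] tool y at 64.8 turn -0.09 tilt [-0. -0.] gap 0.6518460781994682 t 30.9167
```

```bash
J="python3 -m jog"
for i in 1 2; do $J '[{"dp":[-0.737,-0.605,0],"rot":[0,0,0],"jaw":-0.3},{"dp":[-0.737,-0.605,0],"rot":[0,0,0],"jaw":-0.3},{"dp":[-0.737,-0.605,0],"rot":[0,0,0],"jaw":-0.3},{"dp":[-0.737,-0.605,0],"rot":[0,0,0],"jaw":-0.3},{"dp":[-0.737,-0.605,0],"rot":[0,0,0],"jaw":-0.3}]' >/dev/null; done
$J '[{"dp":[0,0,0.4],"rot":[0,0,0],"jaw":-0.3},{"dp":[0,0,0],"rot":[0,0,0],"jaw":-0.3},{"dp":[0,0,0],"rot":[0,0,0],"jaw":-0.3},{"dp":[0,0,0],"rot":[0,0,0],"jaw":-0.3}]'
python3 - <<'E'
from h import *
im,c=shot('w17'); p=(664,-110,8); blobs(im,c,p,60); go(664,-110,30)
u,v=proj(c,p)[0]; h=cv2.cvtColor(im,cv2.COLOR_BGR2HSV); m=cv2.inRange(h,(0,0,90),(255,70,255))
for k in cv2.findContours(m,0,2)[0]:
    if cv2.contourArea(k)>300 and abs(cv2.pointPolygonTest(k,(float(u),float(v)),True))<25:
        K=k[:,0].astype(float); ys=K[:,1]; a=K[ys<ys.min()+6].mean(0);b=K[ys>ys.max()-6].mean(0); a[1]=ys.min();b[1]=ys.max()
        w=plane(c,[a,b],6); d=w[0]-w[1]; print(a,b,w,w.mean(0),np.linalg.norm(d),np.degrees(np.arctan2(d[1],d[0])))
E
```

```text
clock: 32.08
position: [663.5, -109.3, 148.2]
tool_rot: [0.217, 0.976, 0.0, -0.0]
ft_force: [-1.1, 0.7, 0.2]
finger_gap: 0.649
gripper_force: 0.0
px 285.0 199.5 R 40.0 pred 284 201 world [ 662.6 -108.8    8. ] R mm 33.2 box (274, 160, 22, 80)
dp [-0.017, -0.019, 2.967] tool y at 65.0 turn 0.00 tilt [0. 0.] gap 0.6476369023331132 t 32.1333
[282.8 160. ] [284. 239.] [[ 631.4  -96.2    6. ]
 [ 696.  -125.3    6. ]] [ 663.7 -110.8    6. ] 70.81174213097253 155.77929735514527
```

Foot measured at 70.8 mm, aligned within 1°. Descend and grip.

```bash
J="python3 -m jog"
$J '[{"dp":[-0.02,-0.03,0.85],"rot":[0,0,-0.1],"jaw":-0.3},{"dp":[0,0,0.85],"rot":[0,0,0],"jaw":-0.3},{"dp":[0,0,0.85],"rot":[0,0,0],"jaw":-0.3},{"dp":[0,0,0.4],"rot":[0,0,0],"jaw":-0.3},{"dp":[0,0,0],"rot":[0,0,0],"jaw":-0.3}]' 50 >/dev/null
$J '[{"dp":[0,0,0],"rot":[0,0,0],"jaw":-0.3},{"dp":[0,0,0],"rot":[0,0,0],"jaw":-0.3}]'
python3 -c "
from h import *
go(663.7,-110.5,30)"
```

```text
clock: 32.72
position: [665.5, -111.2, 32.3]
tool_rot: [0.212, 0.977, 0.0, 0.002]
ft_force: [-0.1, 0.3, 0.3]
finger_gap: 0.65
gripper_force: 0.0
dp [0.047, -0.002, 0.058] tool y at 65.5 turn 0.00 tilt [ 0.2 -0. ] gap 0.6498053490515739 t 32.7167
```

```bash
J="python3 -m jog"
$J '[{"dp":[0.04,0,0.04],"rot":[0,0,0],"jaw":-0.3},{"dp":[0,0,0],"rot":[0,0,0],"jaw":0.2},{"dp":[0,0,0],"rot":[0,0,0],"jaw":0.5},{"dp":[0,0,0],"rot":[0,0,0],"jaw":0.7},{"dp":[0,0,0],"rot":[0,0,0],"jaw":1}]'
$J '[{"dp":[0,0,0],"rot":[0,0,0],"jaw":1},{"dp":[0,0,0],"rot":[0,0,0],"jaw":1},{"dp":[0,0,0],"rot":[0,0,0],"jaw":1},{"dp":[0,0,0],"rot":[0,0,0],"jaw":1}]'
$J '[{"dp":[0,0,-0.3],"rot":[0,0,0],"jaw":1},{"dp":[0,0,-0.8],"rot":[0,0,0],"jaw":1},{"dp":[0,0,-0.8],"rot":[0,0,0],"jaw":1},{"dp":[0,0,-0.6],"rot":[0,0,0],"jaw":1},{"dp":[0,0,0],"rot":[0,0,0],"jaw":1}]'
python3 -c "
from h import *
go(573.7,272.6,80,3.4)"
```

```text
clock: 33.13
position: [663.0, -111.0, 29.5]
tool_rot: [0.213, 0.977, 0.0, 0.001]
ft_force: [0.9, 0.4, 4.5]
finger_gap: 0.185
gripper_force: 49.9
clock: 33.47
position: [663.0, -111.1, 29.5]
tool_rot: [0.213, 0.977, 0.0, 0.001]
ft_force: [-1.0, 0.3, 5.1]
finger_gap: 0.184
gripper_force: 49.9
clock: 33.88
position: [665.6, -111.7, 135.0]
tool_rot: [0.213, 0.977, 0.0, 0.006]
ft_force: [0.4, -0.3, -0.2]
finger_gap: 0.186
gripper_force: 49.1
after turn dp [9.726, -1.724, 1.376]
dp [6.096, 7.78, 1.331] tool y at 65.5 turn 12.41 tilt [ 0.6 -0.1] gap 0.18636465212636646 t 33.8833
```

```bash
J="python3 -m jog"
for i in 1 2; do $J '[{"dp":[0,0,0],"rot":[0,0,1],"jaw":1},{"dp":[0,0,0],"rot":[0,0,1],"jaw":1},{"dp":[0,0,0],"rot":[0,0,1],"jaw":1},{"dp":[0,0,0],"rot":[0,0,1],"jaw":1},{"dp":[0,0,0],"rot":[0,0,1],"jaw":1}]' >/dev/null; done
$J '[{"dp":[0,0,0],"rot":[0,0,1],"jaw":1},{"dp":[0,0,0],"rot":[0,0,1],"jaw":1},{"dp":[0,0,0],"rot":[0,0,0.4],"jaw":1},{"dp":[0,0,0],"rot":[0,0,0],"jaw":1}]' >/dev/null
for i in 1 2; do $J '[{"dp":[0.97,-0.172,0],"rot":[0,0,0],"jaw":1},{"dp":[0.97,-0.172,0],"rot":[0,0,0],"jaw":1},{"dp":[0.97,-0.172,0],"rot":[0,0,0],"jaw":1},{"dp":[0.97,-0.172,0],"rot":[0,0,0],"jaw":1},{"dp":[0.97,-0.172,0],"rot":[0,0,0],"jaw":1}]' >/dev/null; done
$J '[{"dp":[0,0,0.6],"rot":[0,0,0],"jaw":1},{"dp":[0,0,0.6],"rot":[0,0,0],"jaw":1},{"dp":[0,0,0],"rot":[0,0,0],"jaw":1},{"dp":[0,0,0],"rot":[0,0,0],"jaw":1},{"dp":[0,0,0],"rot":[0,0,0],"jaw":1}]'
python3 - <<'E'
from h import *
im,c=shot('w18'); go(573.7,272.6,33,3.4)
h=cv2.cvtColor(im,cv2.COLOR_BGR2HSV); m=cv2.inRange(h,(60,90,30),(95,255,190))
for k in cv2.findContours(m,0,2)[0]:
    if cv2.contourArea(k)>500: r=cv2.minAreaRect(plane(c,k[:,0],3)[:,:2].astype(np.float32)); print(cv2.boundingRect(k),*[np.array(x) for x in r])
E
```

```text
clock: 36.3
position: [571.1, 272.0, 81.3]
tool_rot: [0.686, 0.728, 0.0, 0.0]
ft_force: [-0.3, 0.1, -0.3]
finger_gap: 0.186
gripper_force: 49.1
after turn dp [0.011, 0.055, 1.222]
dp [0.01, 0.052, 1.223] tool y at 3.4 turn 0.01 tilt [0.1 0.1] gap 0.18840266337344536 t 36.35
(111, 215, 127, 107) [498.9 232.1] [83.7 83.3] 3.51422381401062
(336, 104, 75, 187) [627.4 288.8] [ 39.8 127.7] 3.220135450363159
(238, 104, 101, 159) [572.1 296.5] [ 61.1 105.2] 3.4930500984191895
(94, 104, 141, 103) [493.8 312.4] [83.7 64.6] 3.759556770324707
```

```bash
J="python3 -m jog"
$J '[{"dp":[0,0.04,0.45],"rot":[0,0,0],"jaw":1},{"dp":[0,0,0.4],"rot":[0,0,0],"jaw":1},{"dp":[0,0,0.25],"rot":[0,0,0],"jaw":1},{"dp":[0,0,0],"rot":[0,0,0],"jaw":1},{"dp":[0,0,0],"rot":[0,0,0],"jaw":1}]'
$J '[{"dp":[0,0,0.02],"rot":[0,0,0],"jaw":1},{"dp":[0,0,0],"rot":[0,0,0],"jaw":1},{"dp":[0,0,0],"rot":[0,0,0],"jaw":1}]'
$J '[{"dp":[0,0,0.025],"rot":[0,0,0],"jaw":1},{"dp":[0,0,0],"rot":[0,0,0],"jaw":1},{"dp":[0,0,0],"rot":[0,0,0],"jaw":1}]'
```

```text
clock: 36.77
position: [572.4, 272.1, 37.0]
tool_rot: [0.686, 0.728, 0.0, 0.0]
ft_force: [0.2, -0.0, -1.4]
finger_gap: 0.188
gripper_force: 49.1
clock: 37.02
position: [572.6, 272.5, 36.7]
tool_rot: [0.685, 0.728, 0.001, 0.0]
ft_force: [0.4, 0.5, -1.0]
finger_gap: 0.182
gripper_force: 49.1
clock: 37.27
position: [572.1, 272.3, 34.8]
tool_rot: [0.685, 0.728, 0.0, 0.0]
ft_force: [0.1, -0.8, -1.4]
finger_gap: 0.188
gripper_force: 49.1
```

```bash
J="python3 -m jog"
$J '[{"dp":[0,0,0.03],"rot":[0,0,0],"jaw":1},{"dp":[0,0,0],"rot":[0,0,0],"jaw":1},{"dp":[0,0,0],"rot":[0,0,0],"jaw":1}]'
$J '[{"dp":[0,0,0.02],"rot":[0,0,0],"jaw":1},{"dp":[0,0,0],"rot":[0,0,0],"jaw":1},{"dp":[0,0,0],"rot":[0,0,0],"jaw":1}]'
$J '[{"dp":[0,0,0.015],"rot":[0,0,0],"jaw":1},{"dp":[0,0,0],"rot":[0,0,0],"jaw":1},{"dp":[0,0,0],"rot":[0,0,0],"jaw":1}]'
```

```text
clock: 37.52
position: [572.0, 272.2, 33.4]
tool_rot: [0.685, 0.728, -0.0, -0.0]
ft_force: [0.5, -0.2, -0.5]
finger_gap: 0.187
gripper_force: 49.1
clock: 37.77
position: [572.0, 272.3, 32.6]
tool_rot: [0.685, 0.728, -0.0, -0.0]
ft_force: [-0.2, -0.4, -1.0]
finger_gap: 0.182
gripper_force: 49.1
clock: 38.02
position: [572.1, 272.3, 32.5]
tool_rot: [0.685, 0.728, 0.0, 0.0]
ft_force: [-0.3, -0.1, 2.4]
finger_gap: 0.184
gripper_force: 49.5
```

Contact at the expected height. Release, retreat, and look at both trays.

```bash
J="python3 -m jog"
$J '[{"dp":[0,0,0],"rot":[0,0,0],"jaw":0.4},{"dp":[0,0,0],"rot":[0,0,0],"jaw":0.1},{"dp":[0,0,0],"rot":[0,0,0],"jaw":0.1},{"dp":[0,0,-0.3],"rot":[0,0,0],"jaw":0.1},{"dp":[0,0,-0.8],"rot":[0,0,0],"jaw":0.1}]'
$J '[{"dp":[0,0,-1],"rot":[0,0,0],"jaw":0.1},{"dp":[0,0,-1],"rot":[0,0,0],"jaw":0.1},{"dp":[0,0,-1],"rot":[0,0,0],"jaw":0},{"dp":[0,0,0],"rot":[0,0,0],"jaw":0},{"dp":[0,0,0],"rot":[0,0,0],"jaw":0}]'
python3 - <<'E'
from h import *
w,_=shot('w19'); s,_=shot('s19','scene'); d,_=shot('d19','side')
z=lambda a,W,H:cv2.resize(a,(W,H),interpolation=cv2.INTER_CUBIC)
m=np.vstack([np.hstack([z(w,400,300),z(d[140:350,175:455],400,300)]),np.hstack([z(s[225:345,115:275],400,300),z(s[140:290,220:420],400,300)])])
cv2.imwrite('pics/m2.png',m)
E
```

```text
clock: 38.43
position: [569.3, 271.0, 72.7]
tool_rot: [0.685, 0.728, -0.005, -0.002]
ft_force: [0.5, -0.3, 0.5]
finger_gap: 0.454
gripper_force: 0.0
clock: 38.85
position: [573.4, 272.9, 200.4]
tool_rot: [0.685, 0.728, 0.004, 0.001]
ft_force: [-0.1, -0.5, 0.2]
finger_gap: 0.5
gripper_force: 0.0
```

View pics/m2.png

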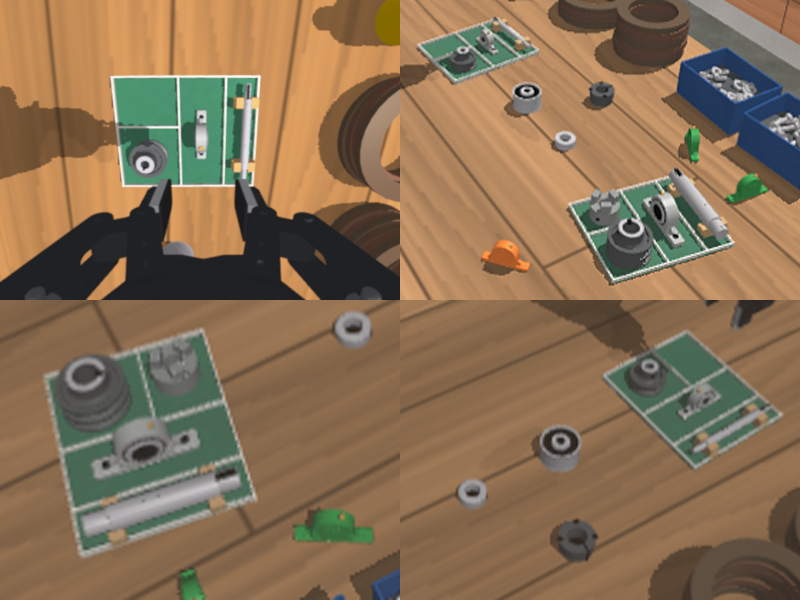

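The picture shows all five parts upright in their bays: thick kit at (95,390), (175,360) and (145,440), thin kit at (650,375) and (700,400). The idler, bush and collar are still on the bench.

```bash
python3 -c "
from plant import ctrl
print(ctrl.finish_job())"
```

```text
the job is handed in; nothing more can be done
None
```

Both kits are made up and handed in at about 39 s: all five parts stand upright in their bays in the last pictures, and the idler, taper bush and collar were left in place.

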